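Close down the pressure calibration bench

TASK

Close down the calibration bench: turn the red valve handle a quarter turn until it runs against its stop and lies across the pipe (shut), then turn the black regulator knob so that its white pointer line points at the white mark, and only then slide the yellow lock all the way forward over the knob. Lay every pressure module that is on the bench (three or four) flat on the floor of the open drawer, none on top of another, and push the drawer fully shut; this may be done before or after the valve work. Leave the valve shut, the knob at its mark and the lock on, and leave the gauge, tools, meter, fitting, bottle and mug where they are.

Things in the scene. Friction and masses are not known exactly. Their poses are not given: they have to be found in the camera images.
- valve: Fixed ball valve: dark steel foot 170 x 70 mm, steel pipe (24 mm thick, axis 42 mm above the bench) along its x axis, brass body 64 mm high. Origin: on the bench under the handle's pivot, z up.
- valve_lever (a joint): Red bar handle 125 x 18 x 20 mm, 76 to 96 mm above the bench, turning about the upright axis through the valve's origin. 0: open, bar points from the pivot along the valve's -x (along the pipe). Grows clockwise seen from above to the hard stop at 1.571: shut, bar points along the valve's +y (across the pipe). Starts at 0 to 0.3. Friction 0.2 N m; it stays where left.
- lever_grip (a point): Point on the red valve handle, 95 mm from the pivot, in the middle of the bar's width and height (86 mm above the bench). Its x axis lies along the bar, towards the pivot.
- reg: Fixed grey regulator housing 200 x 110 x 50 mm: from 60 mm to its origin's -x side to 140 mm to its +x side. Origin: on the bench below the knob's axis. The white mark is a small stripe on a black strip on the housing's top, on the -x side of the knob; the lock slides along the housing's x on its top, behind (+x of) the knob.
- reg_knob (a joint): Black knob with a bar grip 56 mm long, 14 mm wide, 62 to 94 mm above the bench; a white pointer line lies on one half of its top. 0: the pointer points along the housing's -x, at the white mark (bar along the housing's x). Grows clockwise seen from above; range -0.5 to 1.6 rad; starts at 0.7 to 1.4. Friction 0.04 N m.
- knob_grip (a point): Point on the knob's axis, 84 mm above the bench, the height to grip the bar. Its -x axis is the direction of the white pointer.
- reg_lock (a joint): Yellow sliding lock: a fork with an upright tab. 0: drawn back (start). It grows as it slides towards the knob (along the housing's -x) to its end at 0.040 m, fully forward, where the fork's tines lie either side of the knob's bar. Friction about 2 N.
- lock_tab (a point): Point in the lock's upright tab: tab 12 mm (along the housing's x) x 30 mm (along its y), top 104 mm above the bench, 36 mm of it free above the lock's plate; this point lies in the middle of it, 90 mm above the bench, and with the lock drawn back 95 mm to the +x side of the knob's axis. Grip it across its 30 mm.
- drawer (a joint): The one drawer of the fixed, low cream drawer unit (300 x 360 x 100 mm; x, y, z). Value: its opening along the unit's -x, 0 fully shut (the drawer's front level with the unit's), 0.21 at most; starts at 0.16 to 0.195 m. Friction about 1 N and some damping; it stays where it is left.
- drawer_floor (a point): Point on the drawer's inner floor, in the middle of its front edge, just behind the front panel, 22 mm above the bench (moves with the drawer; its x axis points into the unit). Inside: x 0 to 0.254, y -0.159 to +0.159 m from this point; side walls stand 56 mm above the floor, the 15 mm thick front panel 65 mm. Only x below about (opening - 0.01 m) is clear of the unit from above.
- drawer_handle (a point): Middle of the drawer's black bar handle: 120 mm long along the unit's y, about 10 mm thick, 35 mm in front of the drawer's front panel, 62 mm above the bench. Can be pushed to shut the drawer.
- module1: Loose pressure module: dark grey box 90 x 32 x 28 mm (along its x, y, z) with blue label and band, and a brass port 18 mm thick standing out 16 mm from its +x end; 0.11 to 0.22 kg. Origin: centre of the box's underside. Grip it across its 32 mm. It starts lying flat on the bench. May be absent (None).
- module2: Loose pressure module: dark grey box 90 x 32 x 28 mm (along its x, y, z) with orange label and band, and a brass port 18 mm thick standing out 16 mm from its +x end; 0.11 to 0.22 kg. Origin: centre of the box's underside. Grip it across its 32 mm. It starts lying flat on the bench. May be absent (None).
- module3: Loose pressure module: dark grey box 90 x 32 x 28 mm (along its x, y, z) with green label and band, and a brass port 18 mm thick standing out 16 mm from its +x end; 0.11 to 0.22 kg. Origin: centre of the box's underside. Grip it across its 32 mm. It starts lying flat on the bench. May be absent (None).
- module4: Loose pressure module: dark grey box 90 x 32 x 28 mm (along its x, y, z) with white label and band, and a brass port 18 mm thick standing out 16 mm from its +x end; 0.11 to 0.22 kg. Origin: centre of the box's underside. Grip it across its 32 mm. It starts lying flat on the bench. May be absent (None).
- gauge: Loose black dial gauge, 60 mm across, 28 mm high, lying among the modules. Origin: centre of its underside. Leave it.
- meter: Loose yellow hand-held meter 150 x 75 x 34 mm, lying on the right. Origin: centre of its underside. Leave it.
- wrench: Loose wrench 170 mm long, near the robot on the right. Leave it.
- driver: Loose screwdriver 190 mm long, near the robot on the left. Leave it.
- fitting: Loose brass fitting, 48 mm across, 62 mm high, on the left. Origin: centre of its underside. Leave it.
- solvent: Loose closed bottle, 60 mm across, 130 mm high, on the left. Origin: centre of its underside. Leave it.
- mug: Loose blue mug, 80 mm across, 90 mm high, on the right. Origin: centre of its underside. Leave it.
Mind the look-alikes: they are no part of the job. Leave any pink look-alike of the module3 alone. Leave any purple or turquoise look-alike of the module4 alone.

How it is judged:
By the outcome, as a careful person would: the job done as asked, in the order asked, and still so for the second after the job is handed in, with the robot touching nothing.
Of module1, module2, module3, module4 only 3 to 4 are there at a start; the rules pass over those that are not, and their reading is None.
At some moment in a run one of module1, module2, module3, module4 may be knocked a few centimetres aside while the robot is not near it.
It also fails if it takes over 210 s, if anything falls off the work surface, if the arm or the gripper's body presses on something with over 40 N, if the wrist force passes 120 N, or if a joint passes its speed limit or range.

ROBOT

A 7-joint arm with a two-finger parallel gripper is mounted at the origin on the work surface. World frame = base frame: x ahead of the robot, y to its left, z up, the work surface at z = 0. Lengths are in m, angles in rad, forces in N, time in s.
With the tool pointing down it reaches from about 0.4 to 0.85 m from the base axis. Payload 4.5 kg.
Tool frame: the origin (TCP) lies between the finger pads; the fingertips stand 19 mm ahead of it and the grasp point (between the pads) is the TCP; z points along the fingers, y is the direction in which the jaws open and shut (so a half turn about z gives the same grasp; the last joint's range is limited). The gripper opens to 88 mm and grips with 3 to 60 N. Pads are 18 mm wide; open, the fingers measure 123 mm over their backs; the gripper's body (75 mm by 187 mm) begins 45 mm behind the grasp point.
Start: joints at [-1.306, 0.689, -0.195, 1.565, 0.157, 0.902, -0.215], TCP at [0.143, 0.608, 0.258] pointing down, gripper open.
Joint ranges: [-3.01, 3.01], [-0.46, 2.08], [-1.47, 1.51], [0.13, 2.56], [-1, 4.14], [0.04, 2.09], [-2.66, 2.66]. Speed limits (rad/s): [2.57, 2.57, 3.14, 3.14, 3.14, 3.14, 3.14].

INTERFACE

Orientations are given as a unit quaternion [x, y, z, w].
In Python, from plant import status, snapshot, finish_job, cut_out, tip_of gives the robot as it stands. The module is installed in compiled form; this text tells all that it offers.
- The arm moves only by the tool carry_out, never from a script. Its arguments are lists of equal length, an entry for each row: "linear": the shift along the world's x, y, z in m, a list of three; "roll": the turn about the world's z in rad. A call has 1 to 8 rows; each row is the pose to reach, as a shift and turn from the pose measured when the call began; what a row does not reach only later rows make up. A row lasts 1/12 s, in which the tool goes at most 41.7 mm and 7.16 degrees, less where a joint would pass 70% of its speed; a pose out of reach is approached as far as the arm can. A call with a gripper value outside its range is refused whole. "gripper" is the opening, from 0 (shut) to 1 (fully open), set as the call begins (left out, the last holds). The fingers move at their own pace and stop on an object; "grip_force" is the grip in N (left out, the last holds). Time passes only in rows, so rows that repeat a pose let the fingers close. It gives the time, the measured TCP pose, the force and the opening at its end, in the units of the state.
- status.get_state(): the state, without advancing time (a new reading comes with each control period).
- snapshot(name): name is "scene" or "top"; returns a dict with "img" (480x640x3 uint8, red, green, blue), "range_z" (480x640 float32, m along the optical axis (not along the pixel's ray), 0 where there is no reading), "fx", "fy", "cx", "cy" (pixels), "k1" (the pictures are not rectified: a ray, as slopes to the right and down, at radius r is drawn at 1 + k1 r^2 times it, then the intrinsics apply), "world_from_camera" (4x4, takes a point from camera to world coordinates). Camera axes: x right, y down, z forward; pixel columns grow to the right and rows downward; lengths in m; the calibration is good to about 2 mm. A picture is of the moment at which its call begins.
- finish_job(): hands the job in, once; it reports no verdict.
Trained networks look in a picture, given as the dict that the camera call returned (one of the last four; its "shot" number tells which), for a name from the list of things; names that differ only in an ending like _2 or _b are one class to them, and where a whole thing is asked for, a point or a joint stands for the part that bears it (a point fixed in the world has none). Each returns a list of dicts, best first, with "confidence" (0 to 1); they miss things now and then, are a little off and sometimes report something else, mostly with a low value. They report only what shows in the picture. A call takes as long as a camera call. They do not tell look-alikes from the thing itself.
- cut_out(picture, query): "region" (480x640 bool, what is visible of it) and "pixel" ([column, row] in pixels, amid what is visible of it).
- tip_of(picture, query): "pixel" ([column, row] in pixels: a listed point, or the origin of a listed thing).
The state is a dict: "clock": time; "q": joint angles; "qd": joint speeds; "joint_torque": joint torques, N m; "tool_pos": TCP position; "eef_rot": TCP orientation; "contact_force": force on the tool from outside, world axes, zero at the start; "moment": the same for the moment, N m; "opening": opening from 0.0 (shut) to 1.0 (fully open).
Only numpy, scipy, OpenCV 4.12 (cv2) and the standard library are available. Lean on these libraries where they do the work, as an engineer would, in place of code of your own. Each camera call takes 0.05 s, during which the arm holds its last target.

## Working session

There is one attempt and no reset: what is moved stays moved. The work goes in short steps, Python scripts to look and compute and a tool call to move; the robot and the scene stay as the last step left them, time stands still between calls to the robot, and variables do not carry over. Pictures are saved under pics/ and viewed, and the job is handed in when it is done.

Besides the shell and the picture viewer there is one more tool, called after "Emit:" by a JSON object that holds its "name" and its "arguments". carry_out: Moves the arm, as the interface text tells. Its arguments: {"type":"object","properties":{"linear":{"type":"array"},"roll":{"type":"array"},"gripper":{"type":"number"},"grip_force":{"type":"number"}},"required":["linear","roll"]}

```bash
mkdir -p pics; ls; cat > h.py <<'E'
import numpy as np, cv2
from plant import status, snapshot, finish_job, cut_out, tip_of
def save(p,name): cv2.imwrite('pics/'+name+'.png', p['img'][:,:,::-1])
def ray(p,u,v):
    x=(u-p['cx'])/p['fx']; y=(v-p['cy'])/p['fy']
    xd,yd=x,y
    for _ in range(20):
        r2=x*x+y*y; x=xd/(1+p['k1']*r2); y=yd/(1+p['k1']*r2)
    return np.array([x,y,1.0])
def at_z(p,u,v,z):
    T=np.array(p['world_from_camera']); d=T[:3,:3]@ray(p,u,v); o=T[:3,3]
    return o+d*(z-o[2])/d[2]
def at_d(p,u,v):
    T=np.array(p['world_from_camera']); d=p['range_z'][int(round(v)),int(round(u))]
    return T[:3,:3]@(ray(p,u,v)*d)+T[:3,3]
def proj(p,X):
    T=np.array(p['world_from_camera']); c=T[:3,:3].T@(np.array(X)-T[:3,3])
    x,y=c[0]/c[2],c[1]/c[2]; f=1+p['k1']*(x*x+y*y)
    return np.array([x*f*p['fx']+p['cx'],y*f*p['fy']+p['cy']])
def cloud(p,mask=None):
    v,u=np.nonzero((p['range_z']>0)&(True if mask is None else mask))
    x=(u-p['cx'])/p['fx']; y=(v-p['cy'])/p['fy']; xd,yd=x.copy(),y.copy()
    for _ in range(20):
        r2=x*x+y*y; x=xd/(1+p['k1']*r2); y=yd/(1+p['k1']*r2)
    d=p['range_z'][v,u]; T=np.array(p['world_from_camera'])
    return (np.stack([x*d,y*d,d],1)@T[:3,:3].T+T[:3,3]),u,v
E
python3 - <<'E'
from h import *
for n in ['scene','top']:
    p=snapshot(n); save(p,n+'0'); print(n,p['world_from_camera'],p['fx'],p['k1'])
s=status.get_state(); print(s)
E
```

```text
pics
scene [[ 0.05662211  0.64157869 -0.76496453  1.58723537]
 [ 0.9982629  -0.02388553  0.05385779 -0.09955694]
 [ 0.01628243 -0.76668525 -0.64181665  0.98840393]
 [ 0.          0.          0.          1.        ]] 501.7622747633752 -0.11199272901594709
top [[ 1.75286493e-02 -9.96135692e-01  8.60606175e-02  3.61571766e-01]
 [-9.99846342e-01 -1.74465555e-02  1.70599795e-03 -1.70011045e-02]
 [-1.97944107e-04 -8.60772975e-02 -9.96288442e-01  1.69770414e+00]
 [ 0.00000000e+00  0.00000000e+00  0.00000000e+00  1.00000000e+00]] 604.4117725577813 -0.00880818352417475
{'clock': 0.1, 'q': array([-1.30618446,  0.68987974, -0.19450832,  1.56621942,  0.15732777,
        0.90247932, -0.21510493]), 'qd': array([ 0.0020748 , -0.00259382,  0.00082463, -0.0019203 ,  0.00094802,
        0.00034593,  0.00108415]), 'joint_torque': array([-3.47318521e-03, -5.28497493e+01, -1.27209619e+00, -1.53835201e+01,
       -5.27061545e-02,  2.07179321e-03,  3.84195528e-05]), 'tool_pos': array([0.14291264, 0.60790915, 0.25700811]), 'eef_rot': array([ 1.15111656e-01,  9.93352240e-01, -7.96485404e-04, -1.99619789e-05]), 'contact_force': array([ 0.20838199, -0.07152845, -0.2467955 ]), 'moment': array([-0.06480281, -0.04013374,  0.02681511]), 'opening': 1.0013104405710176}
```

View pics/scene0.png

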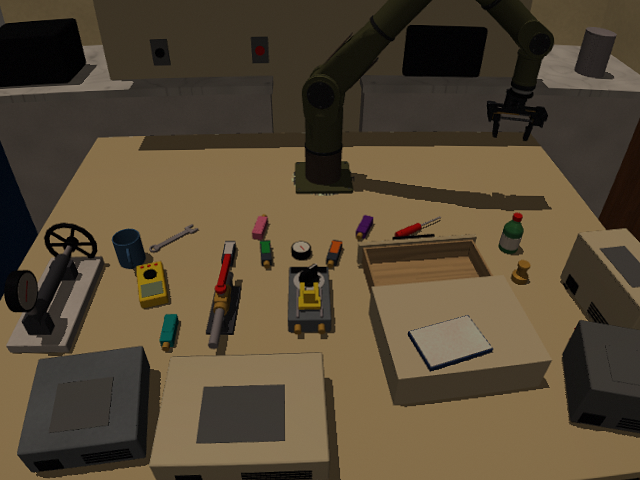

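View pics/top0.png

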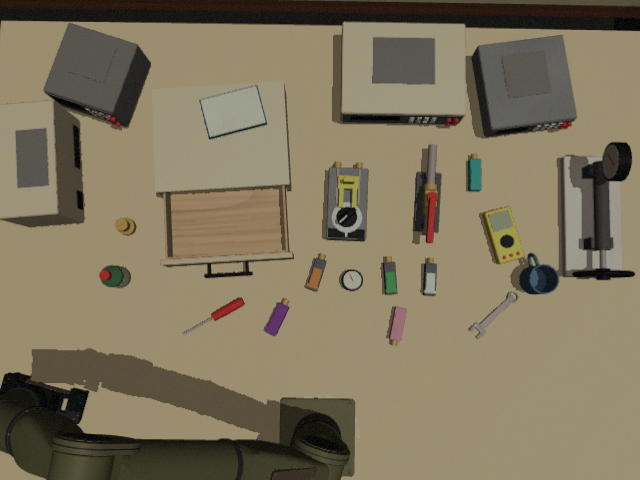

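The top picture (up is +x, left is +y) shows these candidates:
- **Modules:** orange at (316,272), green at (390,275) and white at (430,277). There is no blue module in sight.
- **Look-alikes to leave:** purple (278,317), pink (398,325) and turquoise (475,173).
- **Fixtures:** red lever at (431,215), knob at (347,218), lock at (347,190), drawer at (227,225). The big valve assembly at right (600,220) is a distractor.

Next I'll take close crops and measure.

```bash
python3 - <<'E'
from h import *
p=snapshot('top')
c=p['img'][150:340,260:500,::-1]; cv2.imwrite('pics/crop0.png',cv2.resize(c,None,fx=3.2,fy=3.1,interpolation=cv2.INTER_CUBIC))
for q in ['module1','module2','module3','module4','valve','lever_grip','reg','knob_grip','lock_tab','drawer_floor','drawer_handle','gauge']:
    for r in tip_of(p,q): 
        u,v=r['pixel']; print(q,round(r['confidence'],2),np.round([u,v]),end=' ')
        try: print(np.round(at_d(p,u,v),3))
        except Exception as e: print(e)
E
```

```text
module1 0.93 [391. 276.] [ 0.438 -0.2    0.029]
module1 0.91 [427. 282.] [ 0.424 -0.299  0.031]
module1 0.69 [314. 277.] [0.432 0.014 0.031]
module1 0.69 [278. 318.] [0.32  0.111 0.03 ]
module1 0.68 [474. 176.] [ 0.724 -0.43   0.029]
module1 0.61 [395. 320.] [ 0.319 -0.211  0.03 ]
module2 0.93 [391. 276.] [ 0.438 -0.2    0.029]
module2 0.91 [427. 282.] [ 0.424 -0.299  0.031]
module2 0.69 [314. 277.] [0.432 0.014 0.031]
module2 0.69 [278. 318.] [0.32  0.111 0.03 ]
module2 0.68 [474. 176.] [ 0.724 -0.43   0.029]
module2 0.61 [395. 320.] [ 0.319 -0.211  0.03 ]
module3 0.93 [391. 276.] [ 0.438 -0.2    0.029]
module3 0.91 [427. 282.] [ 0.424 -0.299  0.031]
module3 0.69 [314. 277.] [0.432 0.014 0.031]
module3 0.69 [278. 318.] [0.32  0.111 0.03 ]
module3 0.68 [474. 176.] [ 0.724 -0.43   0.029]
module3 0.61 [395. 320.] [ 0.319 -0.211  0.03 ]
module4 0.93 [391. 276.] [ 0.438 -0.2    0.029]
module4 0.91 [427. 282.] [ 0.424 -0.299  0.031]
module4 0.69 [314. 277.] [0.432 0.014 0.031]
module4 0.69 [278. 318.] [0.32  0.111 0.03 ]
module4 0.68 [474. 176.] [ 0.724 -0.43   0.029]
module4 0.61 [395. 320.] [ 0.319 -0.211  0.03 ]
valve 0.71 [428. 200.] [ 0.644 -0.292  0.082]
lever_grip 0.66 [433. 233.] [ 0.554 -0.303  0.089]
lever_grip 0.6 [226. 274.] [0.435 0.25  0.07 ]
reg 0.83 [347. 223.] [ 0.58  -0.075  0.059]
knob_grip 0.9 [346. 212.] [ 0.606 -0.07   0.095]
lock_tab 0.82 [349. 180.] [ 0.691 -0.077  0.1  ]
lock_tab 0.67 [492. 312.] [ 0.346 -0.483  0.011]
drawer_floor 0.89 [230. 254.] [0.487 0.24  0.079]
drawer_handle 0.69 [229. 272.] [0.441 0.242 0.063]
drawer_handle 0.4 [120. 277.] [0.422 0.531 0.083]
gauge 0.61 [351. 283.] [ 0.419 -0.089  0.029]
```

View pics/crop0.png

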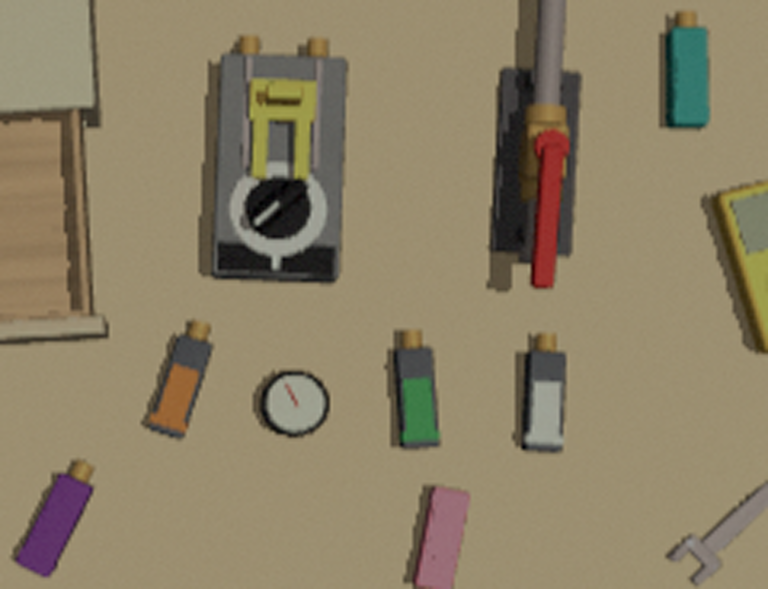

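The crop confirms three modules: orange (module2), green (module3) and white (module4). The pink, purple and turquoise ones are look-alikes. The knob's pointer points down-left, so it needs to turn counter-clockwise to reach the mark. Next I'll get precise poses from the depth images.

```bash
cat >> h.py <<'E'
def rect(P):
    (c,s,a)=cv2.minAreaRect((P[:,:2]*1000).astype(np.float32))
    b=cv2.boxPoints((c,s,a)); e0=b[1]-b[0]; e1=b[2]-b[1]
    L=e0 if np.linalg.norm(e0)>np.linalg.norm(e1) else e1
    return np.array(c)/1000, sorted(s), np.arctan2(L[1],L[0])
def box(C,xy,r,z0,z1):
    m=(np.hypot(C[:,0]-xy[0],C[:,1]-xy[1])<r)&(C[:,2]>z0)&(C[:,2]<z1); return m
E
cat > meas.py <<'E'
from h import *
import sys
P=[snapshot('top') for _ in range(3)]
for p in P: p['img']=P[0]['img']
p=P[0]; p['range_z']=np.median([q['range_z'] for q in P],0)
np.savez('last.npz',**{k:v for k,v in p.items() if not isinstance(v,(str,))})
C,u,v=cloud(p)
def mod(n,xy):
    m=box(C,xy,.075,.024,.04)&(C[:,2]>.024); Q=C[m]; c,s,a=rect(Q)
    port=C[box(C,xy,.09,.008,.023)]
    print(n,'centre',np.round(c,4),'mean',np.round(Q.mean(0),4),'size',np.round(s,0),'ang',round(np.degrees(a),1), len(Q))
if __name__=='__main__':
    for n,xy in [('m2',(.445,.01)),('m3',(.438,-.198)),('m4',(.432,-.303)),('purple',(.32,.11)),('pink',(.30,-.215))]: mod(n,xy)
    Q=C[box(C,(.6,-.3),.15,.083,.12)]; c,s,a=rect(Q); print('lever',np.round(c,4),np.round(s),np.degrees(a),Q[:,2].mean(),len(Q), Q[:,:2].min(0),Q[:,:2].max(0))
    m=box(C,(.64,-.3),.2,.035,.062); Q=C[m]; print('pipe'); 
    for x0 in np.arange(.5,.85,.03):
        q=Q[(Q[:,0]>x0)&(Q[:,0]<x0+.03)&(Q[:,2]>.047)]
        if len(q): print(round(x0,2),np.round(q.mean(0),4),len(q), np.round([q[:,1].min(),q[:,1].max()],3))
    Q=C[box(C,(.6,-.3),.16,.005,.035)]; c,s,a=rect(Q); print('foot',np.round(c,4),np.round(s),np.degrees(a))
    Q=C[box(C,(.63,-.075),.13,.046,.056)]; c,s,a=rect(Q); print('housing',np.round(c,4),np.round(s),np.degrees(a),len(Q))
    Q=C[box(C,(.6,-.075),.06,.086,.12)]; c,s,a=rect(Q); print('knobbar',np.round(c,4),np.round(s),np.degrees(a),Q[:,2].mean(),len(Q))
    Q=C[box(C,(.6,-.075),.06,.058,.12)]; c,s,a=rect(Q); print('knob',np.round(c,4),np.round(s))
    Q=C[box(C,(.7,-.075),.05,.09,.12)]; c,s,a=rect(Q); print('tab',np.round(c,4),np.round(s),np.degrees(a),Q[:,2].mean(),len(Q))
    Q=C[box(C,(.76,.25),.26,.093,.112)]; c,s,a=rect(Q); print('unit',np.round(c,4),np.round(s),np.degrees(a),len(Q),np.round(Q.min(0),3),np.round(Q.max(0),3))
    for y in [.1,.15,.2,.25,.3,.35,.4]:
        q=C[(abs(C[:,1]-y)<.01)&(C[:,0]>.4)&(C[:,0]<.53)&(C[:,2]>.075)&(C[:,2]<.1)]
        h=C[(abs(C[:,1]-y)<.01)&(C[:,0]>.4)&(C[:,0]<.47)&(C[:,2]>.05)&(C[:,2]<.075)]
        t=C[(abs(C[:,1]-y)<.01)&(C[:,0]>.55)&(C[:,2]>.094)&(C[:,0]<.9)]
        print(y,'panel x',np.round([q[:,0].min(),q[:,0].max()],3) if len(q) else None,'handle',np.round([h[:,0].min(),h[:,0].max()],3) if len(h) else None,'unit front',round(t[:,0].min(),3) if len(t) else None)
E
python3 meas.py
```

```text
m2 centre [0.4586 0.0026] mean [0.4422 0.0079 0.0284] size [104. 107.] ang 25.3 361
m3 centre [ 0.4434 -0.1963] mean [ 0.4359 -0.1964  0.0286] size [ 32. 104.] ang 4.6 357
m4 centre [ 0.4421 -0.3076] mean [ 0.4349 -0.3072  0.0287] size [ 32. 105.] ang -2.5 356
purple centre [0.3242 0.1105] mean [0.3185 0.1133 0.0285] size [ 32. 105.] ang -25.3 377
pink centre [ 0.3028 -0.2177] mean [ 0.3097 -0.2189  0.0284] size [ 33. 106.] ang -10.5 380
lever [ 0.5987 -0.299 ] [ 27. 140.] -2.7515483 0.09398260893179256 386 [ 0.52918819 -0.31532251] [ 0.66849668 -0.28478459]
pipe
0.53 [ 0.5534 -0.1503  0.051 ] 12 [-0.288 -0.119]
0.56 [ 0.575  -0.1798  0.0509] 83 [-0.292 -0.107]
0.59 [ 0.6058 -0.1645  0.0514] 122 [-0.317 -0.102]
0.62 [ 0.6343 -0.168   0.0529] 144 [-0.318 -0.101]
0.65 [ 0.6661 -0.1653  0.0533] 125 [-0.32  -0.101]
0.68 [ 0.6931 -0.2227  0.053 ] 163 [-0.319 -0.106]
0.71 [ 0.7232 -0.2516  0.0515] 112 [-0.319 -0.114]
0.74 [ 0.7552 -0.307   0.0526] 76 [-0.317 -0.297]
0.77 [ 0.7854 -0.3084  0.0517] 76 [-0.32  -0.297]
0.8 [ 0.804  -0.3082  0.0529] 21 [-0.319 -0.299]
foot [ 0.6031 -0.2952] [306. 311.] -20.768198
housing [ 0.6392 -0.0739] [110. 200.] -1.2293417 1843
knobbar [ 0.5991 -0.0728] [13. 56.] -45.58516 0.09383370704308558 106
knob [ 0.6108 -0.0712] [60. 97.]
tab [ 0.6939 -0.0752] [12. 30.] 86.50561 0.10235218802741504 61
unit [0.8067 0.2747] [285. 362.] -85.5543 12085 [0.652 0.084 0.093] [0.961 0.462 0.112]
0.1 panel x [0.482 0.528] handle None unit front 0.678
0.15 panel x [0.478 0.499] handle None unit front 0.674
0.2 panel x [0.475 0.495] handle [0.433 0.469] unit front 0.67
0.25 panel x [0.47  0.491] handle [0.43 0.47] unit front 0.666
0.3 panel x [0.466 0.488] handle [0.426 0.467] unit front 0.662
0.35 panel x [0.462 0.484] handle [0.463 0.463] unit front 0.658
0.4 panel x [0.458 0.502] handle [0.458 0.459] unit front 0.655
```

```bash
python3 - <<'E'
from h import *
p=dict(np.load('last.npz'));C,u,v=cloud(p)
m=box(C,(.442,.008),.062,.024,.04)&(C[:,1]>-.045); Q=C[m];c,s,a=rect(Q);print('m2',c,s,np.degrees(a))
# panel right end
q=C[(C[:,2]>.07)&(C[:,2]<.1)&(C[:,0]>.44)&(C[:,0]<.52)&(C[:,1]>.03)&(C[:,1]<.3)]
for y in np.arange(.05,.12,.01):
    k=q[abs(q[:,1]-y)<.005]; print(round(y,2),len(k), np.round(k[:,0].min(),3) if len(k) else '')
q=C[(C[:,2]>.05)&(C[:,2]<.075)&(C[:,0]>.41)&(C[:,0]<.455)&(C[:,1]>.1)&(C[:,1]<.4)];print('handle',q.min(0),q.max(0))
q=C[(C[:,2]>.015)&(C[:,2]<.03)&(C[:,0]>.48)&(C[:,0]<.66)&(C[:,1]>.08)&(C[:,1]<.42)];print('floor',q.min(0),q.max(0),np.median(q,0))
for x in (.53,.56,.6): 
    k=q[abs(q[:,0]-x)<.01]; print(x,k[:,1].min(),k[:,1].max())
E
```

```text
m2 [0.4483284  0.00628974] [31.804607391357422, 102.97023010253906] -16.5365
0.05 0 
0.06 0 
0.07 6 0.486
0.08 23 0.483
0.09 44 0.483
0.1 30 0.482
0.11 28 0.482
handle [0.42629723 0.1801562  0.05769404] [0.45499965 0.30753484 0.07268157]
floor [0.48111088 0.08767488 0.01505132] [0.65999313 0.41999582 0.02999423] [0.57757453 0.2639042  0.02186305]
0.53 0.08767487906729556 0.4133449781099445
0.56 0.08866133515709561 0.41620741550036383
0.6 0.09181237124916443 0.4194594236054267
```

I'll start with module2 (orange), gripped off-centre so the gripper body stays clear of the drawer panel.

Emit:
{"name": "carry_out", "arguments": {"linear": [[0.277,-0.268,-0.05],[0.277,-0.268,-0.05],[0.277,-0.268,-0.05],[0.277,-0.268,-0.05],[0.277,-0.268,-0.05],[0.277,-0.268,-0.05],[0.277,-0.268,-0.05],[0.277,-0.268,-0.05]], "roll": [0.055,0.055,0.055,0.055,0.055,0.055,0.055,0.055], "gripper": 0.7}}

```text
clock: 1.57
tool_pos: [0.3818, 0.3772, 0.2149]
eef_rot: [0.088, 0.996, 0.0, 0.0]
contact_force: [1.4, 0.5, 0.3]
opening: 0.7
```

```bash
cat >st.py <<'E'
from h import *
s=status.get_state(); q=s['eef_rot']
from scipy.spatial.transform import Rotation as R
y=R.from_quat(q).as_matrix()[:,1]; z=R.from_quat(q).as_matrix()[:,2]
print('t',round(s['clock'],2),'pos',np.round(s['tool_pos'],4),'jaw',round(np.degrees(np.arctan2(y[1],y[0])),1),'z',np.round(z,3),'F',np.round(s['contact_force'],1),'open',round(s['opening'],3),'q',np.round(s['q'],2))
E
python3 st.py
```

```text
t 1.57 pos [0.3818 0.3772 0.2149] jaw 79.9 z [ 0.     0.001 -1.   ] F [1.4 0.5 0.3] open 0.7 q [-0.72  0.64 -0.24  1.88  0.24  0.65  0.29]
```

Emit:
{"name": "carry_out", "arguments": {"linear": [[0.032,-0.359,-0.03],[0.032,-0.359,-0.03],[0.032,-0.359,-0.03],[0.032,-0.359,-0.03],[0.032,-0.359,-0.03],[0.032,-0.359,-0.03],[0.032,-0.359,-0.03],[0.032,-0.359,-0.03]], "roll": [0,0,0,0,0,0,0,0]}}

```text
clock: 2.23
tool_pos: [0.4113, 0.0461, 0.1874]
eef_rot: [0.087, 0.996, 0.0, 0.001]
contact_force: [0.6, 1.0, 0.4]
opening: 0.7
```

```bash
python3 st.py; cat > look.py <<'E'
import sys
from h import *
n,x0,x1,y0,y1=sys.argv[1],*map(int,sys.argv[3:7])
p=snapshot(n); c=p['img'][y0:y1,x0:x1,::-1]; f=min(800/(x1-x0),600/(y1-y0)); cv2.imwrite('pics/%s.png'%sys.argv[2],cv2.resize(c,None,fx=f,fy=f,interpolation=cv2.INTER_CUBIC)); print('scale',f)
E
python3 look.py top a1 200 520 140 360
```

```text
t 2.23 pos [0.4113 0.0461 0.1874] jaw 80.0 z [ 0.001  0.001 -1.   ] F [0.6 1.  0.4] open 0.7 q [-0.05  0.57 -0.26  2.25  0.4   0.36  0.75]
scale 2.5
```

View pics/a1.png

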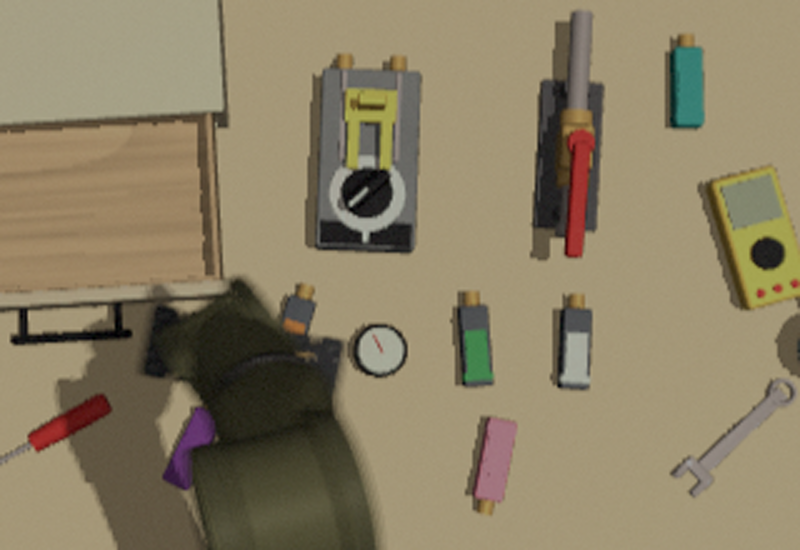

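Emit:
{"name": "carry_out", "arguments": {"linear": [[0.003,-0.028,0],[0.003,-0.028,0],[0.003,-0.028,-0.04],[0.003,-0.028,-0.08],[0.003,-0.028,-0.11],[0.003,-0.028,-0.135],[0.003,-0.028,-0.15],[0.003,-0.028,-0.156]], "roll": [0,0,0,0,0,0,0,0]}}

```text
clock: 2.95
tool_pos: [0.3959, -0.0001, 0.0669]
eef_rot: [0.09, 0.995, -0.02, -0.031]
contact_force: [-0.4, 0.1, -0.3]
opening: 0.702
```

```bash
python3 st.py; python3 look.py scene a2 240 460 180 340
```

```text
t 2.95 pos [ 3.959e-01 -1.000e-04  6.690e-02] jaw 79.7 z [-0.065 -0.034 -0.997] F [-0.4  0.1 -0.3] open 0.702 q [-0.01  0.85 -0.21  2.31  1.27  0.19 -0.03]
scale 3.6363636363636362
```

View pics/a2.png

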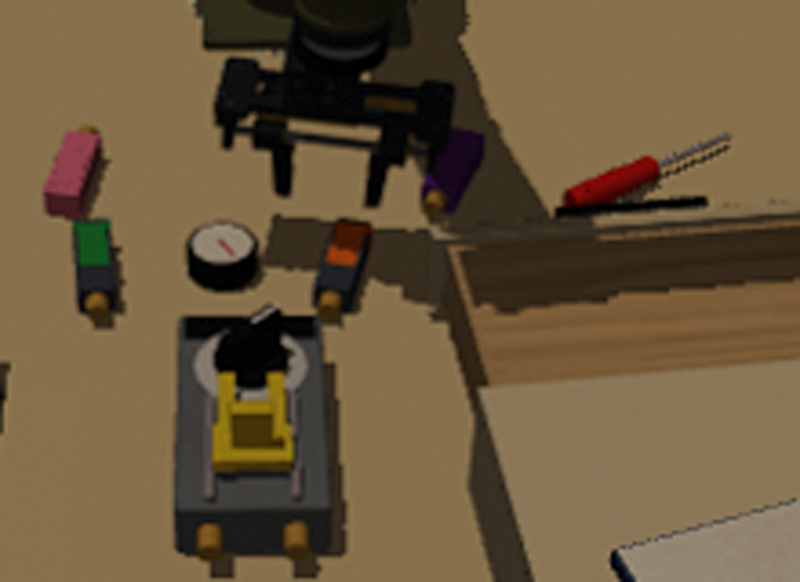

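The wrist is passing its singular region at this low, close pose: j6 is near 0 and j5 is flipping. The fingertips are still above the modules, so I'll let it settle here.

Emit:
{"name": "carry_out", "arguments": {"linear": [[0.018,0.018,0.0],[0.018,0.018,0.0],[0.018,0.018,0.0],[0.018,0.018,0.0],[0.018,0.018,0.0],[0.018,0.018,0.0],[0.018,0.018,0.0],[0.018,0.018,0.0]], "roll": [0,0,0,0,0,0,0,0]}}

```text
clock: 3.67
tool_pos: [0.4129, 0.0168, 0.0656]
eef_rot: [0.091, 0.995, -0.02, -0.032]
contact_force: [-0.5, -0.4, 0.8]
opening: 0.702
```

```bash
python3 st.py
```

```text
t 3.67 pos [0.4129 0.0168 0.0656] jaw 79.6 z [-0.068 -0.035 -0.997] F [-0.5 -0.4  0.8] open 0.702 q [ 0.01  0.86 -0.3   2.26  1.13  0.27  0.08]
```

The tilt drift here would carry over into later moves, so I'm changing plan for module2. I'll push the drawer in about 40 mm so the module can be gripped nearer its port end, further from the base. First I retreat upward.

Emit:
{"name": "carry_out", "arguments": {"linear": [[0.0,0.0,0.04],[0.0,0.0,0.08],[0.0,0.03,0.095],[0.0,0.065,0.095],[-0.005,0.1,0.095],[-0.008,0.14,0.095],[-0.01,0.17,0.095],[-0.013,0.2,0.095]], "roll": [0,0,0,0,0,0,0,0], "gripper": 0.0}}

```text
clock: 4.33
tool_pos: [0.3995, 0.2185, 0.1607]
eef_rot: [0.091, 0.995, -0.02, -0.032]
contact_force: [0.3, -0.0, 0.3]
opening: 0.114
```

```bash
python3 st.py
```

```text
t 4.33 pos [0.3995 0.2185 0.1607] jaw 79.7 z [-0.068 -0.035 -0.997] F [ 0.3 -0.   0.3] open 0.114 q [-0.22  0.73 -0.61  2.08  0.68  0.62  0.08]
```

Emit:
{"name": "carry_out", "arguments": {"linear": [[-0.002,0.025,-0.02],[-0.002,0.025,-0.05],[-0.002,0.025,-0.075],[-0.002,0.025,-0.096],[-0.002,0.025,-0.098],[0.006,0.025,-0.098],[0.014,0.025,-0.098],[0.02,0.025,-0.098]], "roll": [0,0,0,0,0,0,0,0], "gripper": 0.0}}

```text
clock: 5.0
tool_pos: [0.4211, 0.2438, 0.0638]
eef_rot: [0.091, 0.995, -0.02, -0.031]
contact_force: [-1.9, 0.3, -1.3]
opening: 0.005
```

```bash
python3 st.py; python3 look.py scene a3 300 540 120 320
```

```text
t 5.0 pos [0.4211 0.2438 0.0638] jaw 79.6 z [-0.066 -0.033 -0.997] F [-1.9  0.3 -1.3] open 0.005 q [-0.34  0.91 -0.46  2.03  0.84  0.47 -0.05]
scale 3.0
```

View pics/a3.png

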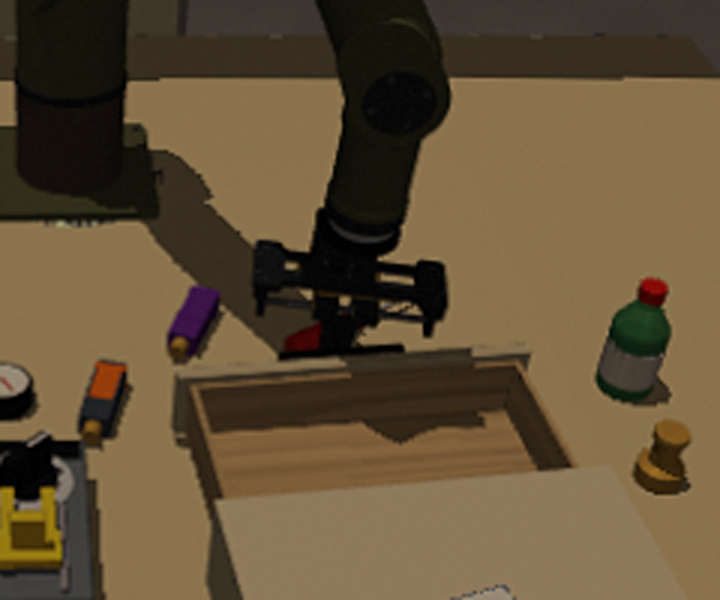

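Emit:
{"name": "carry_out", "arguments": {"linear": [[0.006,0.0005,0],[0.012,0.001,0],[0.018,0.0014,0],[0.024,0.0019,0],[0.029,0.0023,0],[0.033,0.0026,0],[0.036,0.0028,0],[0.037,0.003,0]], "roll": [0,0,0,0,0,0,0,0]}}

```text
clock: 5.72
tool_pos: [0.4602, 0.2466, 0.0637]
eef_rot: [0.092, 0.995, -0.019, -0.03]
contact_force: [-1.6, -0.4, 0.2]
opening: 0.002
```

Emit:
{"name": "carry_out", "arguments": {"linear": [[-0.02,0,0.0],[-0.04,0,0.02],[-0.045,0,0.05],[-0.045,-0.03,0.085],[-0.04,-0.065,0.1],[-0.035,-0.1,0.1],[-0.03,-0.13,0.1],[-0.025,-0.16,0.1]], "roll": [0,0,0,0,0,0,0,0], "gripper": 0.65}}

```text
clock: 6.38
tool_pos: [0.4356, 0.0849, 0.1642]
eef_rot: [0.092, 0.995, -0.019, -0.03]
contact_force: [-0.0, 0.1, 0.5]
opening: 0.586
```

```bash
python3 st.py; python3 meas.py | tail -7; python3 look.py top a4 80 500 100 380; python3 - <<'E'
from h import *
p=dict(np.load('last.npz'));C,u,v=cloud(p)
m=box(C,(.442,.008),.062,.024,.04)&(C[:,1]>-.045); Q=C[m];c,s,a=rect(Q);print('m2',c,s,np.degrees(a))
E
```

```text
t 6.38 pos [0.4356 0.0849 0.1642] jaw 79.5 z [-0.063 -0.033 -0.997] F [-0.   0.1  0.5] open 0.586 q [ 0.08  0.72 -0.63  2.11  0.73  0.62  0.31]
0.1 panel x None handle None unit front 0.677
0.15 panel x None handle None unit front 0.674
0.2 panel x [0.516 0.529] handle None unit front 0.67
0.25 panel x [0.512 0.529] handle None unit front 0.666
0.3 panel x [0.508 0.528] handle [0.469 0.47 ] unit front 0.663
0.35 panel x [0.505 0.525] handle None unit front 0.658
0.4 panel x [0.501 0.521] handle None unit front 0.654
scale 1.9047619047619047
m2 [0. 0.] [0.0, 0.0] 0.0meas.py:11: RuntimeWarning: Mean of empty slice.
  print(n,'centre',np.round(c,4),'mean',np.round(Q.mean(0),4),'size',np.round(s,0),'ang',round(np.degrees(a),1), len(Q))
  ret = um.true_divide(
```

View pics/a4.png

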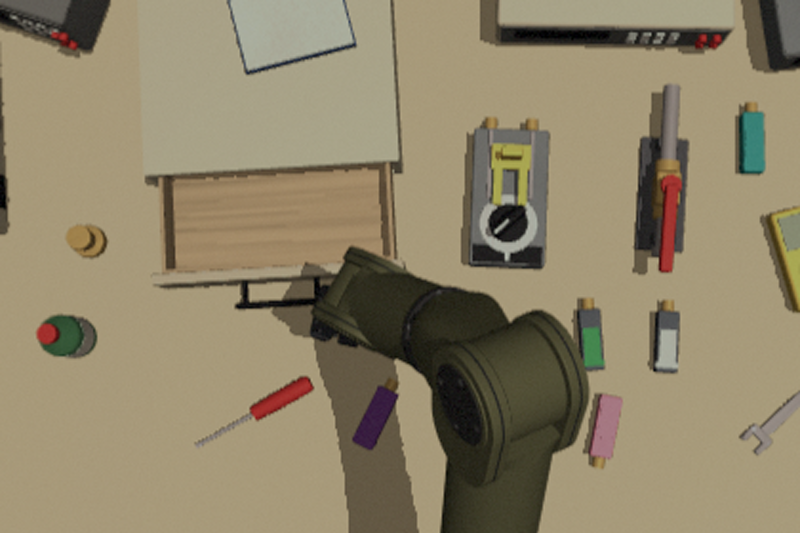

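Emit:
{"name": "carry_out", "arguments": {"linear": [[0.016,-0.035,0],[0.016,-0.07,0],[0.016,-0.08,-0.02],[0.016,-0.08,-0.05],[0.016,-0.08,-0.075],[0.016,-0.08,-0.09],[0.016,-0.08,-0.09],[0.016,-0.08,-0.09]], "roll": [0,0,0,0,0,0,0,0], "gripper": 0.65}}

```text
clock: 7.25
tool_pos: [0.4514, 0.008, 0.0735]
eef_rot: [0.092, 0.995, -0.019, -0.031]
contact_force: [0.2, 0.4, 0.6]
opening: 0.651
```

```bash
python3 st.py;python3 look.py scene a5 240 460 180 340
```

```text
t 7.25 pos [0.4514 0.008  0.0735] jaw 79.5 z [-0.064 -0.031 -0.997] F [0.2 0.4 0.6] open 0.651 q [ 0.13  0.87 -0.44  2.14  0.98  0.43  0.27]
scale 3.6363636363636362
```

View pics/a5.png

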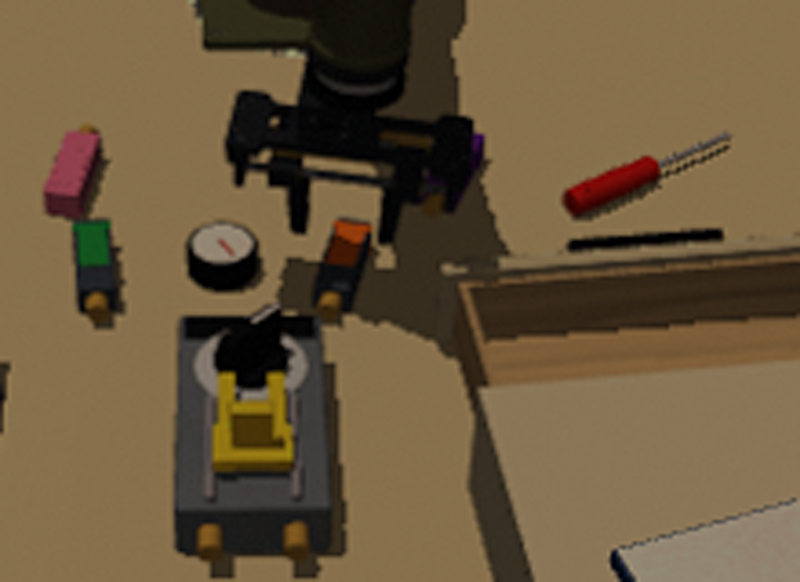

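Emit:
{"name": "carry_out", "arguments": {"linear": [[0.001,-0.003,-0.01],[0.001,-0.003,-0.02],[0.001,-0.003,-0.03],[0.001,-0.003,-0.036],[0.001,-0.003,-0.04],[0.001,-0.003,-0.041],[0.001,-0.003,-0.041],[0.001,-0.003,-0.041]], "roll": [0,0,0,0,0,0,0,0]}}

```text
clock: 7.97
tool_pos: [0.4531, 0.005, 0.0336]
eef_rot: [0.092, 0.995, -0.018, -0.03]
contact_force: [-0.2, 0.3, 0.3]
opening: 0.645
```

```bash
python3 st.py;python3 look.py scene a6 240 460 180 340
```

```text
t 7.97 pos [0.4531 0.005  0.0336] jaw 79.5 z [-0.062 -0.031 -0.998] F [-0.2  0.3  0.3] open 0.645 q [ 0.07  0.94 -0.33  2.15  1.1   0.32  0.16]
scale 3.6363636363636362
```

View pics/a6.png

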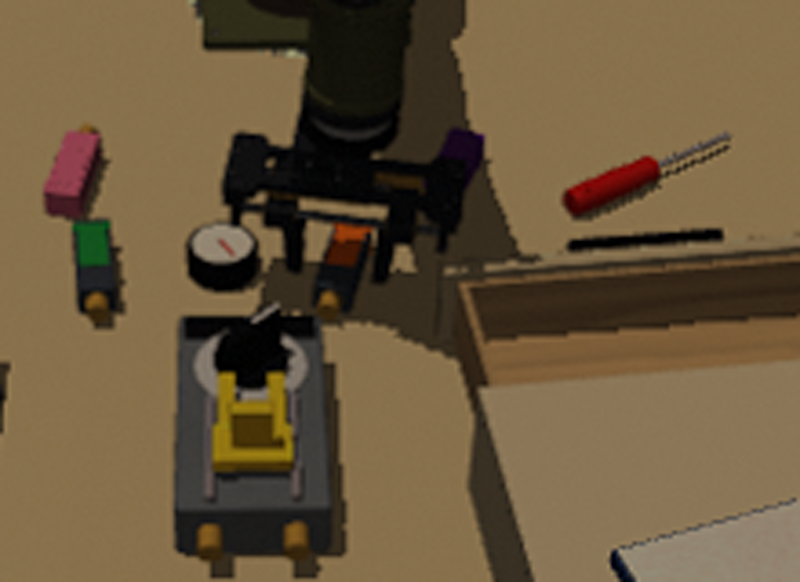

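The module sits between the fingers, so I'll close on it and lift.

Emit:
{"name": "carry_out", "arguments": {"linear": [[0,0,0],[0,0,0],[0,0,0],[0,0,0],[0,0,0],[0,0,0],[0,0,0],[0,0,0]], "roll": [0,0,0,0,0,0,0,0], "gripper": 0.1, "grip_force": 30}}

```text
clock: 8.68
tool_pos: [0.4533, 0.0051, 0.0337]
eef_rot: [0.092, 0.995, -0.018, -0.029]
contact_force: [-0.0, 1.7, 1.3]
opening: 0.371
```

Emit:
{"name": "carry_out", "arguments": {"linear": [[0,0,0.01],[0,0,0.03],[0,0,0.06],[0,0,0.09],[0,0,0.12],[0,0.0,0.14],[0,0.0,0.15],[0,0,0.15]], "roll": [0,0,0,0,0,0,0,0]}}

```text
clock: 9.35
tool_pos: [0.454, 0.0049, 0.185]
eef_rot: [0.092, 0.995, -0.018, -0.028]
contact_force: [-0.4, 0.4, -2.1]
opening: 0.372
```

```bash
python3 st.py;python3 look.py scene a7 240 540 120 340
```

```text
t 9.35 pos [0.454  0.0049 0.185 ] jaw 79.4 z [-0.059 -0.031 -0.998] F [-0.4  0.4 -2.1] open 0.372 q [ 0.29  0.69 -0.67  2.07  0.7   0.69  0.52]
scale 2.6666666666666665
```

View pics/a7.png

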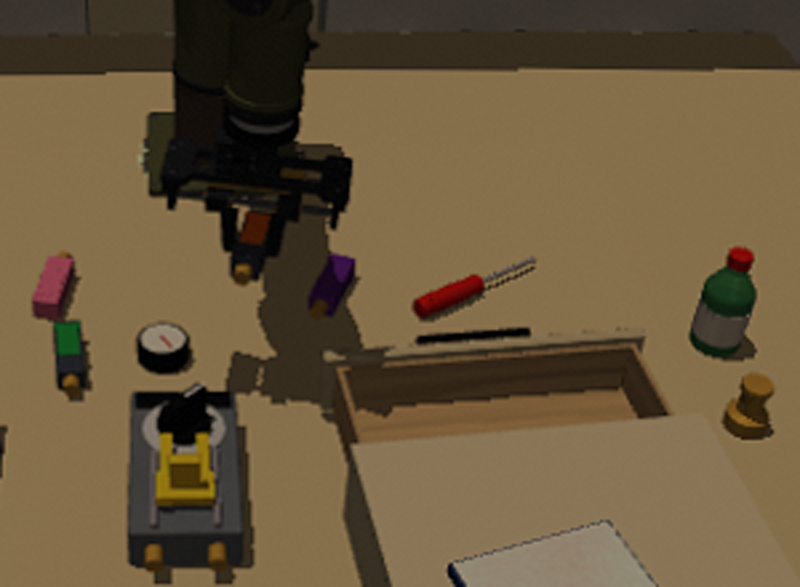

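Emit:
{"name": "carry_out", "arguments": {"linear": [[0.025,0.03,0],[0.05,0.06,0],[0.075,0.09,0],[0.1,0.12,0],[0.13,0.145,0],[0.15,0.161,0],[0.15,0.161,0],[0.15,0.161,0]], "roll": [0.06,0.12,0.18,0.24,0.263,0.263,0.263,0.263]}}

```text
clock: 10.07
tool_pos: [0.6027, 0.1664, 0.1809]
eef_rot: [-0.04, 0.999, -0.023, -0.028]
contact_force: [-0.7, -0.6, -1.9]
opening: 0.368
```

```bash
python3 st.py;python3 look.py top a8 120 360 120 320
```

```text
t 10.07 pos [0.6027 0.1664 0.1809] jaw 94.6 z [-0.054 -0.047 -0.997] F [-0.7 -0.6 -1.9] open 0.368 q [ 0.02  0.9  -0.73  1.55  0.67  1.03  0.72]
scale 3.0
```

View pics/a8.png

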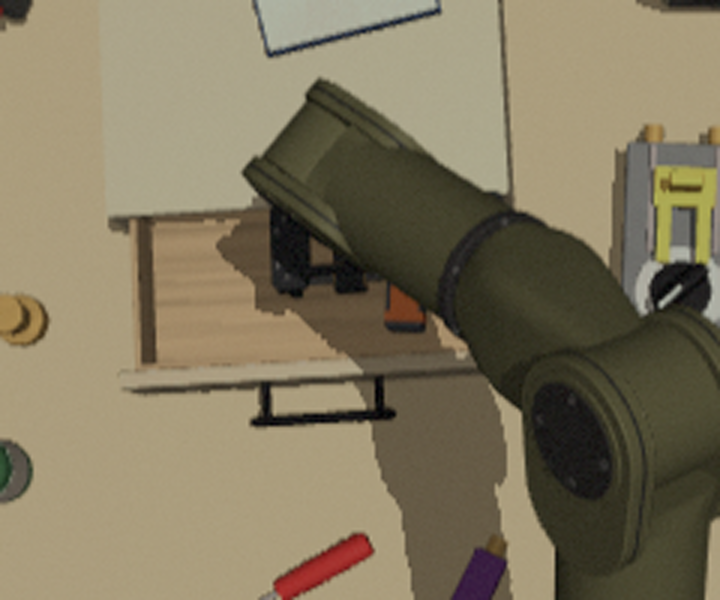

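Emit:
{"name": "carry_out", "arguments": {"linear": [[0.001,0,-0.03],[0.001,0,-0.06],[0.001,0,-0.085],[0.001,0,-0.102],[0.001,0,-0.112],[0.001,0,-0.118],[0.001,0,-0.122],[0.001,0,-0.122]], "roll": [0,0,0,0,0,0,0,0]}}

```text
clock: 10.78
tool_pos: [0.6028, 0.1646, 0.0591]
eef_rot: [-0.039, 0.999, -0.023, -0.029]
contact_force: [0.2, 0.4, -1.1]
opening: 0.372
```

```bash
python3 st.py
```

```text
t 10.78 pos [0.6028 0.1646 0.0591] jaw 94.6 z [-0.055 -0.049 -0.997] F [ 0.2  0.4 -1.1] open 0.372 q [-0.02  1.05 -0.64  1.61  0.8   0.85  0.63]
```

Emit:
{"name": "carry_out", "arguments": {"linear": [[0,0,-0.002],[0,0,-0.002],[0,0,-0.002],[0,0,-0.002],[0,0,0.02],[0,0,0.06],[0,0,0.1],[0,0,0.13]], "roll": [0,0,0,0,0,0,0,0], "gripper": 0.52}}

```text
clock: 11.45
tool_pos: [0.6033, 0.1654, 0.1925]
eef_rot: [-0.039, 0.999, -0.023, -0.027]
contact_force: [0.9, 0.0, -0.1]
opening: 0.517
```

```bash
python3 st.py;python3 look.py scene a9 200 540 180 400
```

```text
t 11.45 pos [0.6033 0.1654 0.1925] jaw 94.6 z [-0.053 -0.047 -0.997] F [ 0.9  0.  -0.1] open 0.517 q [ 0.02  0.88 -0.74  1.55  0.66  1.05  0.73]
scale 2.3529411764705883
```

View pics/a9.png

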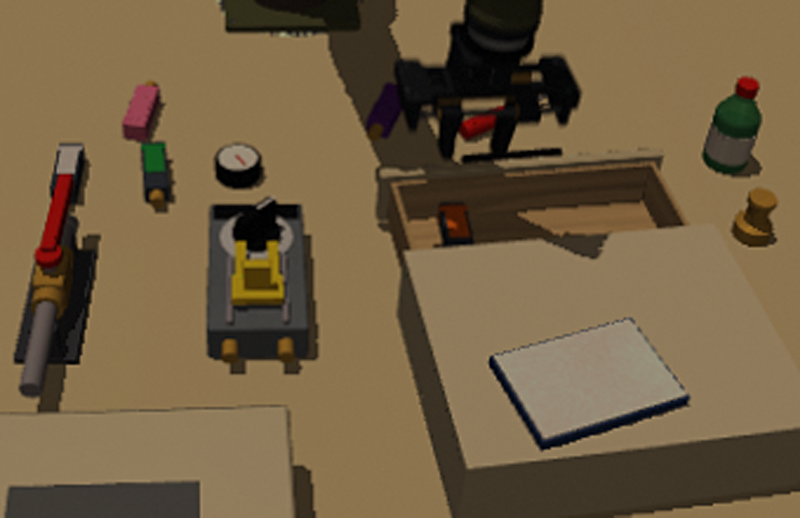

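Emit:
{"name": "carry_out", "arguments": {"linear": [[-0.03,-0.03,0],[-0.06,-0.06,0],[-0.08,-0.1,0],[-0.1,-0.14,0],[-0.12,-0.18,-0.01],[-0.13,-0.22,-0.01],[-0.14,-0.26,-0.02],[-0.15,-0.3,-0.02]], "roll": [0,0,0,0,0,0,0,0], "gripper": 0.65}}

```text
clock: 12.17
tool_pos: [0.4572, -0.1246, 0.1782]
eef_rot: [-0.039, 0.999, -0.021, -0.023]
contact_force: [0.2, -0.2, -0.8]
opening: 0.648
```

```bash
python3 st.py;python3 look.py top b1 160 500 120 360; python3 look.py scene b2 200 420 160 320
```

```text
t 12.17 pos [ 0.4572 -0.1246  0.1782] jaw 94.6 z [-0.045 -0.044 -0.998] F [ 0.2 -0.2 -0.8] open 0.648 q [ 0.58  0.73 -0.73  2.05  0.81  0.73  0.96]
scale 2.3529411764705883
scale 3.6363636363636362
```

View pics/b1.png

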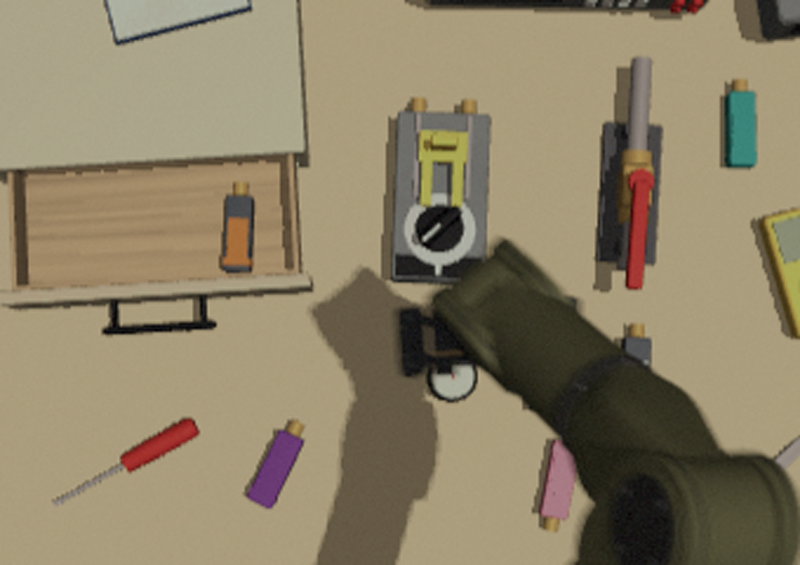

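View pics/b2.png

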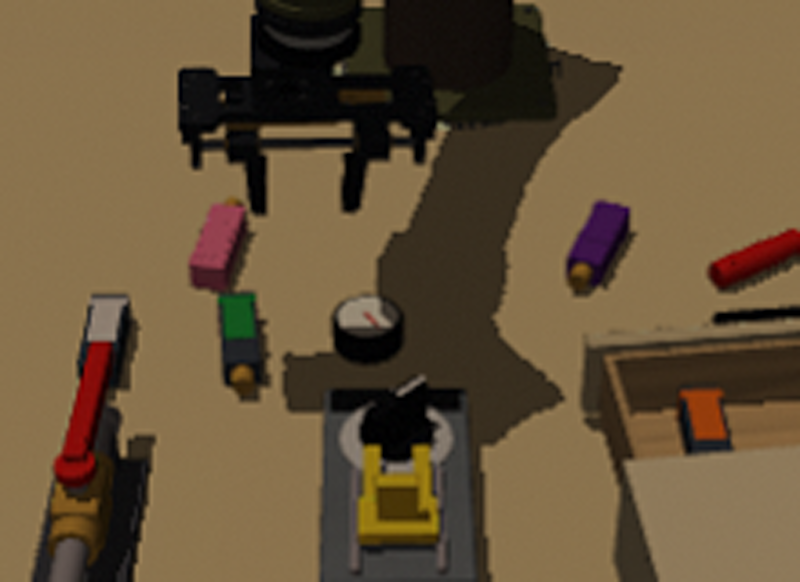

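Emit:
{"name": "carry_out", "arguments": {"linear": [[-0.012,-0.03,0],[-0.012,-0.06,0],[-0.012,-0.072,-0.02],[-0.012,-0.072,-0.05],[-0.012,-0.072,-0.08],[-0.012,-0.072,-0.1],[-0.012,-0.072,-0.104],[-0.012,-0.072,-0.104]], "roll": [0,0,0,0,0,0,0,0]}}

```text
clock: 12.93
tool_pos: [0.4424, -0.2028, 0.0728]
eef_rot: [-0.033, 0.999, -0.023, -0.027]
contact_force: [0.2, 0.2, -0.3]
opening: 0.644
```

```bash
python3 st.py; python3 look.py scene b3 200 420 160 320; python3 - <<'E'
from h import *
p=snapshot('scene');C,u,v=cloud(p)
m=box(C,(.44,-.197),.07,.02,.036); Q=C[m];c,s,a=rect(Q);print('m3',c,s,np.degrees(a),len(Q))
E
```

```text
t 12.93 pos [ 0.4424 -0.2028  0.0728] jaw 93.9 z [-0.052 -0.048 -0.997] F [ 0.2  0.2 -0.3] open 0.644 q [ 0.63  0.9  -0.55  2.07  1.07  0.56  0.88]
scale 3.6363636363636362
m3 [ 0.44917993 -0.19494318] [31.634157180786133, 108.74864959716797] 5.0095644 219
```

View pics/b3.png

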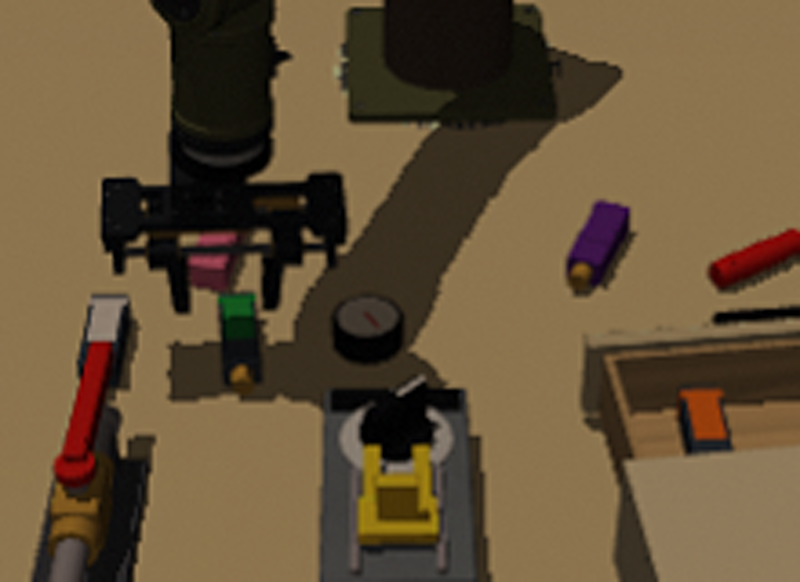

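Emit:
{"name": "carry_out", "arguments": {"linear": [[0.004,0.004,-0.005],[0.004,0.007,-0.015],[0.004,0.007,-0.025],[0.004,0.007,-0.033],[0.004,0.007,-0.039],[0.004,0.007,-0.039],[0.004,0.007,-0.039],[0.004,0.007,-0.039]], "roll": [0.01,0.01,0.01,0.01,0.01,0.01,0.01,0.01]}}

```text
clock: 13.7
tool_pos: [0.4477, -0.1962, 0.0357]
eef_rot: [-0.038, 0.999, -0.024, -0.025]
contact_force: [-0.6, 0.4, -0.5]
opening: 0.65
```

Emit:
{"name": "carry_out", "arguments": {"linear": [[0,0,0],[0,0,0],[0,0,0],[0,0,0],[0,0,0],[0,0,0],[0,0,0.01],[0,0,0.03]], "roll": [0,0,0,0,0,0,0,0], "gripper": 0.1}}

```text
clock: 14.37
tool_pos: [0.4463, -0.1961, 0.0645]
eef_rot: [-0.038, 0.999, -0.024, -0.027]
contact_force: [0.2, -0.9, -2.0]
opening: 0.359
```

```bash
python3 st.py; python3 look.py scene b4 200 420 160 320
```

```text
t 14.37 pos [ 0.4463 -0.1961  0.0645] jaw 94.5 z [-0.052 -0.049 -0.997] F [ 0.2 -0.9 -2. ] open 0.359 q [ 0.6   0.92 -0.53  2.07  1.1   0.54  0.86]
scale 3.6363636363636362
```

View pics/b4.png

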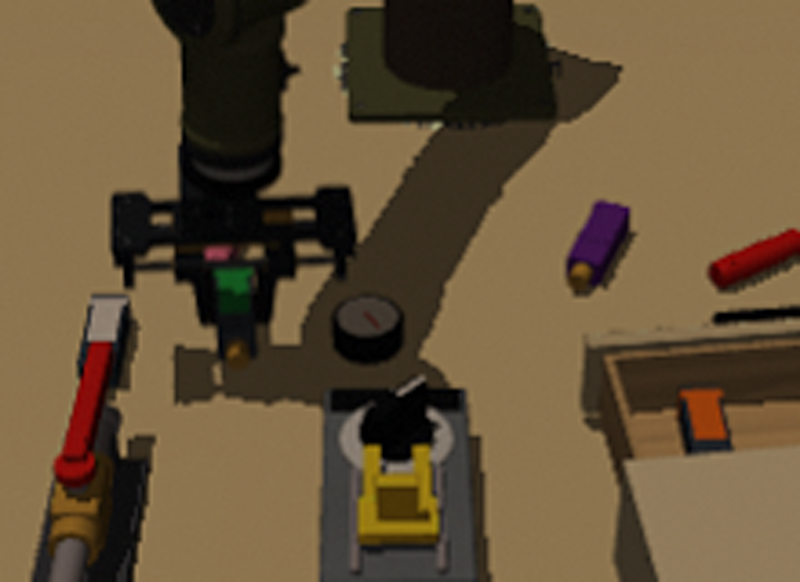

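Emit:
{"name": "carry_out", "arguments": {"linear": [[0,0,0.04],[0,0.01,0.08],[0.0,0.035,0.11],[0.01,0.07,0.12],[0.025,0.105,0.12],[0.04,0.14,0.12],[0.055,0.175,0.12],[0.07,0.21,0.12]], "roll": [0,0,0,0,0,0,0,0]}}

```text
clock: 15.08
tool_pos: [0.5182, 0.0146, 0.1878]
eef_rot: [-0.038, 0.999, -0.025, -0.025]
contact_force: [0.6, -0.1, -2.4]
opening: 0.356
```

Emit:
{"name": "carry_out", "arguments": {"linear": [[0.015,0.035,0],[0.03,0.07,0],[0.045,0.105,0],[0.06,0.14,0],[0.072,0.175,0],[0.08,0.21,0],[0.081,0.236,0],[0.081,0.239,0]], "roll": [0,0,0,0,0,0,0,0]}}

```text
clock: 15.75
tool_pos: [0.5975, 0.2612, 0.1873]
eef_rot: [-0.041, 0.999, -0.022, -0.025]
contact_force: [-0.3, 1.1, -1.7]
opening: 0.359
```

```bash
python3 st.py
```

```text
t 15.75 pos [0.5975 0.2612 0.1873] jaw 94.8 z [-0.048 -0.046 -0.998] F [-0.3  1.1 -1.7] open 0.359 q [-0.14  0.92 -0.72  1.46  0.65  1.08  0.64]
```

Emit:
{"name": "carry_out", "arguments": {"linear": [[0.001,-0.006,-0.03],[0.001,-0.006,-0.06],[0.001,-0.006,-0.09],[0.001,-0.006,-0.108],[0.001,-0.006,-0.118],[0.001,-0.006,-0.124],[0.001,-0.006,-0.127],[0.001,-0.006,-0.127]], "roll": [0,0,0,0,0,0,0,0]}}

```text
clock: 16.42
tool_pos: [0.5988, 0.2553, 0.0605]
eef_rot: [-0.041, 0.999, -0.022, -0.025]
contact_force: [-0.2, -0.1, -1.6]
opening: 0.358
```

Emit:
{"name": "carry_out", "arguments": {"linear": [[0,0,-0.001],[0,0,-0.001],[0,0,-0.001],[0,0,-0.001],[0,0,0.02],[0,0,0.06],[0,0,0.1],[0,0,0.13]], "roll": [0,0,0,0,0,0,0,0], "gripper": 0.52}}

```text
clock: 17.08
tool_pos: [0.5992, 0.2561, 0.194]
eef_rot: [-0.041, 0.999, -0.021, -0.023]
contact_force: [-0.4, 1.3, 0.5]
opening: 0.522
```

Emit:
{"name": "carry_out", "arguments": {"linear": [[-0.03,-0.03,0],[-0.06,-0.06,0],[-0.08,-0.1,0],[-0.1,-0.14,0],[-0.11,-0.18,0],[-0.115,-0.22,0],[-0.12,-0.26,0],[-0.125,-0.3,0]], "roll": [0,0,0,0,0,0,0,0], "gripper": 0.65}}

```text
clock: 17.75
tool_pos: [0.4741, -0.0435, 0.1947]
eef_rot: [-0.042, 0.999, -0.021, -0.023]
contact_force: [0.9, 0.1, 0.1]
opening: 0.649
```

```bash
python3 st.py; python3 look.py top b5 160 500 120 360;python3 - <<'E'
from h import *
p=snapshot('top');C,u,v=cloud(p)
m=box(C,(.44,-.307),.07,.024,.036)&(C[:,1]<-.26); Q=C[m];c,s,a=rect(Q);print('m4',c,s,np.degrees(a),len(Q))
E
```

```text
t 17.75 pos [ 0.4741 -0.0435  0.1947] jaw 94.8 z [-0.043 -0.044 -0.998] F [0.9 0.1 0.1] open 0.649 q [ 0.42  0.71 -0.75  2.02  0.74  0.77  0.85]
scale 2.3529411764705883
m4 [ 0.4418573  -0.30706747] [33.06325149536133, 104.24347686767578] -2.581812 273
```

View pics/b5.png

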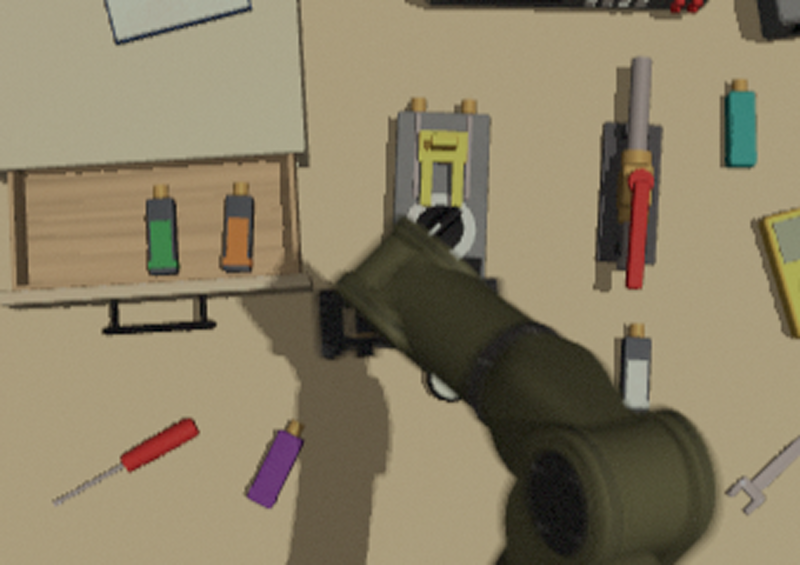

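Emit:
{"name": "carry_out", "arguments": {"linear": [[-0.01,-0.035,0],[-0.015,-0.07,0],[-0.02,-0.105,0],[-0.025,-0.14,0],[-0.03,-0.175,0],[-0.035,-0.21,0],[-0.037,-0.245,-0.01],[-0.038,-0.263,-0.02]], "roll": [-0.02,-0.04,-0.06,-0.08,-0.1,-0.12,-0.129,-0.129]}}

```text
clock: 18.52
tool_pos: [0.4338, -0.3187, 0.1738]
eef_rot: [0.032, 0.999, -0.024, -0.026]
contact_force: [-0.6, -0.3, 0.3]
opening: 0.652
```

```bash
python3 st.py
```

```text
t 18.52 pos [ 0.4338 -0.3187  0.1738] jaw 86.4 z [-0.054 -0.047 -0.997] F [-0.6 -0.3  0.3] open 0.652 q [ 0.91  0.79 -0.7   1.88  0.78  0.81  1.27]
```

Emit:
{"name": "carry_out", "arguments": {"linear": [[0.002,0.012,-0.02],[0.002,0.012,-0.055],[0.002,0.012,-0.085],[0.002,0.012,-0.105],[0.002,0.012,-0.12],[0.002,0.012,-0.132],[0.002,0.012,-0.139],[0.002,0.012,-0.139]], "roll": [0.018,0.018,0.018,0.018,0.018,0.018,0.018,0.018]}}

```text
clock: 19.18
tool_pos: [0.4358, -0.3052, 0.0335]
eef_rot: [0.023, 0.999, -0.024, -0.027]
contact_force: [-0.1, -0.1, -0.4]
opening: 0.65
```

```bash
python3 st.py; python3 look.py scene b6 180 360 160 300
```

```text
t 19.18 pos [ 0.4358 -0.3052  0.0335] jaw 87.5 z [-0.055 -0.047 -0.997] F [-0.1 -0.1 -0.4] open 0.65 q [ 0.78  0.99 -0.5   1.95  1.06  0.55  1.01]
scale 4.285714285714286
```

View pics/b6.png

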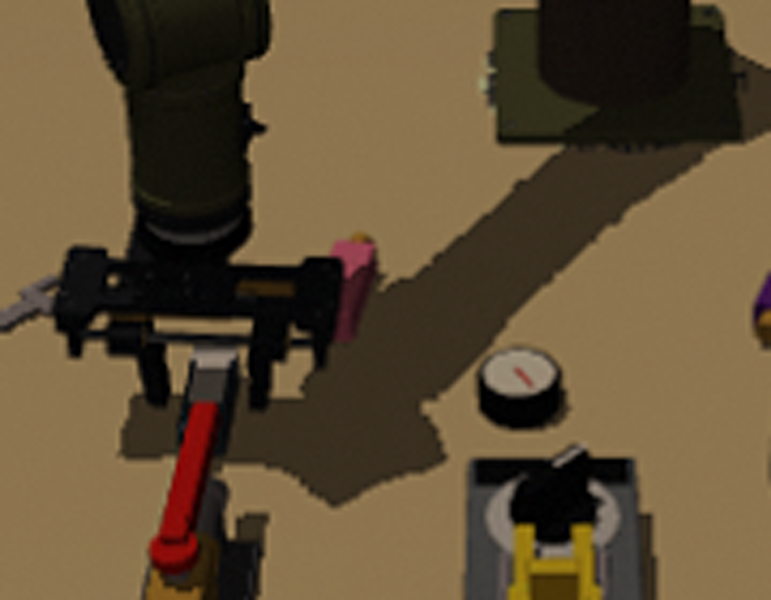

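Emit:
{"name": "carry_out", "arguments": {"linear": [[0,0,0],[0,0,0],[0,0,0],[0,0,0],[0,0,0],[0,0,0],[0,0,0.01],[0,0,0.03]], "roll": [0,0,0,0,0,0,0,0], "gripper": 0.1}}

```text
clock: 19.9
tool_pos: [0.4347, -0.3051, 0.0635]
eef_rot: [0.023, 0.999, -0.023, -0.028]
contact_force: [0.6, -0.2, -1.2]
opening: 0.362
```

Emit:
{"name": "carry_out", "arguments": {"linear": [[0,0,0.04],[0,0.01,0.08],[0.0,0.035,0.11],[0.01,0.07,0.12],[0.02,0.105,0.12],[0.03,0.14,0.12],[0.04,0.175,0.12],[0.05,0.21,0.12]], "roll": [0,0,0,0.03,0.06,0.09,0.122,0.122]}}

```text
clock: 20.57
tool_pos: [0.4844, -0.0937, 0.1841]
eef_rot: [-0.039, 0.999, -0.025, -0.027]
contact_force: [1.2, 0.2, -0.9]
opening: 0.361
```

```bash
python3 st.py; python3 look.py scene b7 200 420 100 300
```

```text
t 20.57 pos [ 0.4844 -0.0937  0.1841] jaw 94.5 z [-0.052 -0.053 -0.997] F [ 1.2  0.2 -0.9] open 0.361 q [ 0.5   0.74 -0.73  1.98  0.76  0.79  0.94]
scale 3.0
```

View pics/b7.png

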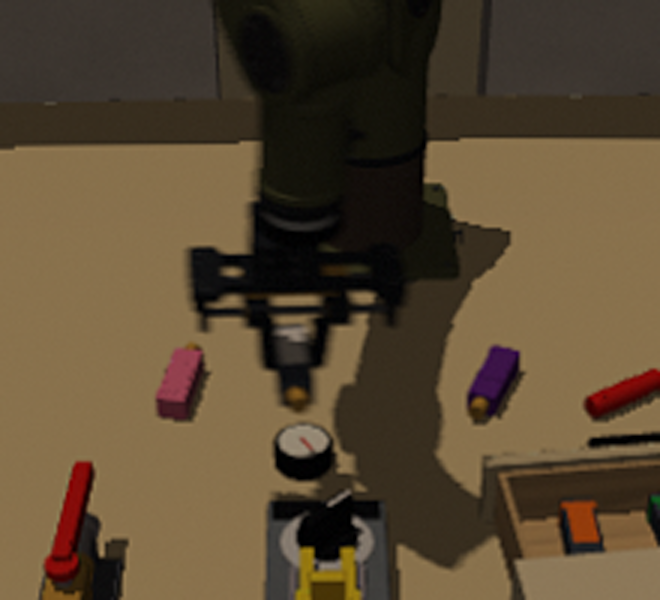

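Emit:
{"name": "carry_out", "arguments": {"linear": [[0.012,0.038,0],[0.022,0.076,0],[0.034,0.114,0],[0.045,0.152,0],[0.056,0.19,0],[0.066,0.228,0],[0.076,0.266,0],[0.084,0.3,0]], "roll": [0,0,0,0,0,0,0,0]}}

```text
clock: 21.28
tool_pos: [0.5718, 0.219, 0.1855]
eef_rot: [-0.045, 0.999, -0.02, -0.024]
contact_force: [0.9, -0.2, -0.8]
opening: 0.36
```

Emit:
{"name": "carry_out", "arguments": {"linear": [[0.01,0.038,0],[0.016,0.076,0],[0.018,0.11,0],[0.018,0.13,0],[0.018,0.139,0],[0.018,0.139,0],[0.018,0.139,-0.02],[0.018,0.139,-0.04]], "roll": [0,0,0,0,0,0,0,0]}}

```text
clock: 21.95
tool_pos: [0.5913, 0.3556, 0.1463]
eef_rot: [-0.044, 0.999, -0.021, -0.022]
contact_force: [-0.4, -0.8, -2.6]
opening: 0.362
```

```bash
python3 st.py; python3 look.py top b8 120 360 120 320
```

```text
t 21.95 pos [0.5913 0.3556 0.1463] jaw 95.1 z [-0.043 -0.043 -0.998] F [-0.4 -0.8 -2.6] open 0.362 q [-0.3   1.01 -0.69  1.36  0.66  1.08  0.55]
scale 3.0
```

View pics/b8.png

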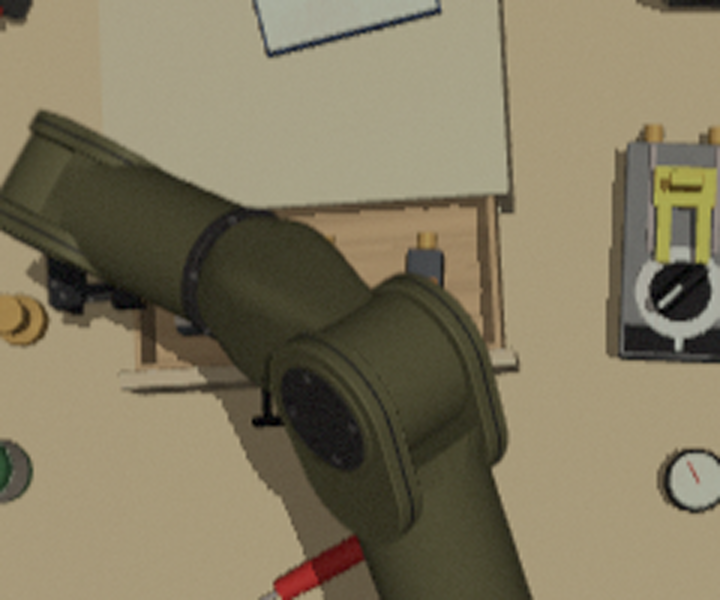

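Emit:
{"name": "carry_out", "arguments": {"linear": [[-0.003,-0.016,0],[-0.003,-0.016,-0.02],[-0.003,-0.016,-0.045],[-0.003,-0.016,-0.065],[-0.003,-0.016,-0.078],[-0.003,-0.016,-0.085],[-0.003,-0.016,-0.088],[-0.003,-0.016,-0.088]], "roll": [0,0,0,0,0,0,0,0]}}

```text
clock: 22.67
tool_pos: [0.59, 0.3338, 0.0568]
eef_rot: [-0.042, 0.999, -0.026, -0.023]
contact_force: [0.4, -7.2, 14.7]
opening: 0.363
```

Emit:
{"name": "carry_out", "arguments": {"linear": [[0,0,-0.001],[0,0,-0.001],[0,0,-0.001],[0,0,-0.001],[0,0,0.02],[0,0,0.06],[0,0,0.1],[0,0,0.13]], "roll": [0,0,0,0,0,0,0,0], "gripper": 0.52}}

```text
clock: 23.33
tool_pos: [0.5899, 0.3347, 0.1894]
eef_rot: [-0.042, 0.999, -0.025, -0.023]
contact_force: [1.3, -0.2, 0.6]
opening: 0.52
```

Emit:
{"name": "carry_out", "arguments": {"linear": [[-0.03,-0.005,0],[-0.06,-0.01,0],[-0.09,-0.02,0],[-0.12,-0.03,0],[-0.14,-0.05,0],[-0.16,-0.07,0],[-0.17,-0.085,-0.02],[-0.17,-0.092,-0.04]], "roll": [0,0,0,0,0,0,0,0], "gripper": 0.0}}

```text
clock: 24.0
tool_pos: [0.4175, 0.2408, 0.1499]
eef_rot: [-0.043, 0.998, -0.025, -0.023]
contact_force: [-0.2, -0.2, -0.9]
opening: 0.008
```

```bash
python3 st.py; python3 look.py scene b9 300 540 160 360;python3 look.py top b10 120 360 120 320
```

```text
t 24.0 pos [0.4175 0.2408 0.1499] jaw 95.0 z [-0.044 -0.052 -0.998] F [-0.2 -0.2 -0.9] open 0.008 q [-0.23  0.78 -0.66  2.02  0.76  0.69  0.25]
scale 3.0
scale 3.0
```

View pics/b9.png

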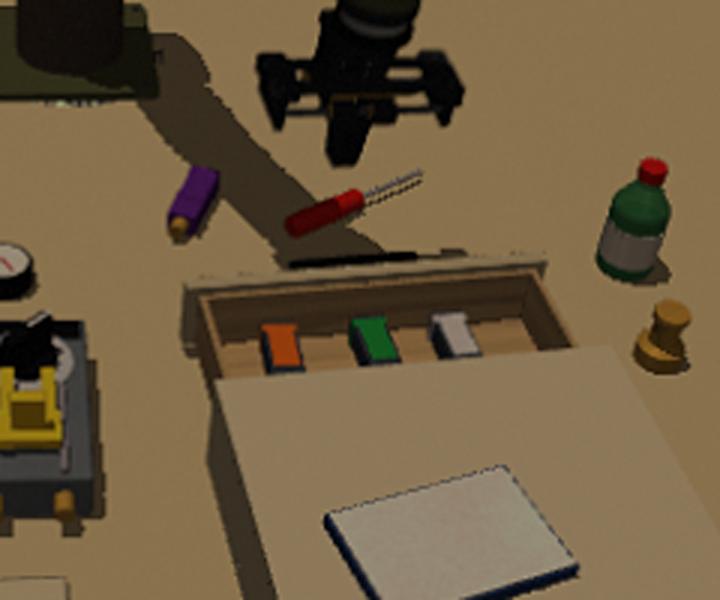

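View pics/b10.png

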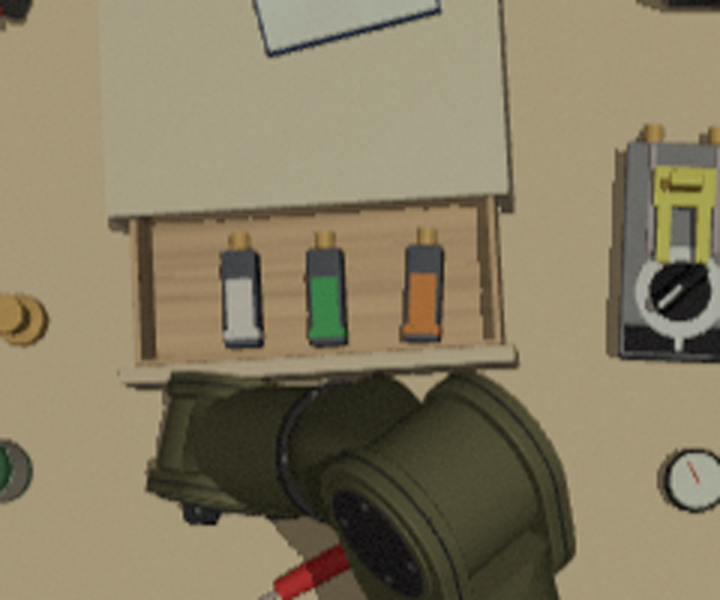

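Emit:
{"name": "carry_out", "arguments": {"linear": [[0.01,0.007,-0.03],[0.016,0.007,-0.06],[0.016,0.007,-0.08],[0.016,0.007,-0.086],[0.03,0.007,-0.086],[0.045,0.008,-0.086],[0.06,0.01,-0.086],[0.075,0.011,-0.086]], "roll": [0,0,0,0,0,0,0,0], "gripper": 0.0}}

```text
clock: 24.77
tool_pos: [0.4932, 0.2518, 0.0627]
eef_rot: [-0.043, 0.998, -0.027, -0.025]
contact_force: [-0.9, 0.5, -1.7]
opening: 0.004
```

Emit:
{"name": "carry_out", "arguments": {"linear": [[0.014,0.001,0],[0.028,0.002,0],[0.042,0.003,0],[0.056,0.004,0],[0.068,0.005,0],[0.078,0.006,0],[0.086,0.007,0],[0.092,0.007,0]], "roll": [0,0,0,0,0,0,0,0]}}

```text
clock: 25.43
tool_pos: [0.5859, 0.2599, 0.064]
eef_rot: [-0.043, 0.998, -0.026, -0.025]
contact_force: [-2.7, -0.1, 0.4]
opening: 0.007
```

```bash
python3 st.py
```

```text
t 25.43 pos [0.5859 0.2599 0.064 ] jaw 95.0 z [-0.049 -0.054 -0.997] F [-2.7 -0.1  0.4] open 0.007 q [-0.18  1.06 -0.64  1.55  0.77  0.88  0.53]
```

Emit:
{"name": "carry_out", "arguments": {"linear": [[0.006,0,0],[0.012,0.001,0],[0.017,0.001,0],[0.021,0.001,0],[0.024,0.002,0],[0.026,0.002,0],[0.028,0.002,0],[0.03,0.002,0]], "roll": [0,0,0,0,0,0,0,0]}}

```text
clock: 26.1
tool_pos: [0.6027, 0.2617, 0.0646]
eef_rot: [-0.045, 0.998, -0.029, -0.038]
contact_force: [-33.2, -8.0, 24.9]
opening: 0.007
```

```bash
python3 st.py; python3 look.py top c1 120 360 120 320
```

```text
t 26.1 pos [0.6027 0.2617 0.0646] jaw 95.3 z [-0.073 -0.062 -0.995] F [-33.2  -8.   24.9] open 0.007 q [-0.17  1.09 -0.65  1.47  0.74  0.95  0.59]
scale 3.0
```

View pics/c1.png

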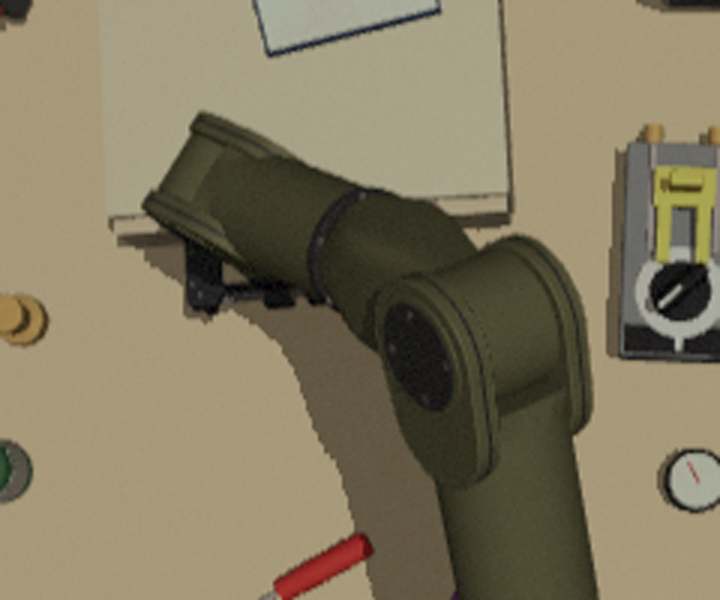

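Emit:
{"name": "carry_out", "arguments": {"linear": [[-0.015,0,0.0],[-0.04,0,0.0],[-0.06,0,0.03],[-0.07,-0.01,0.06],[-0.075,-0.03,0.09],[-0.08,-0.06,0.11],[-0.08,-0.09,0.12],[-0.08,-0.13,0.12]], "roll": [0,0,0,0,0,0,0,0]}}

```text
clock: 26.82
tool_pos: [0.5241, 0.1344, 0.1881]
eef_rot: [-0.047, 0.998, -0.027, -0.035]
contact_force: [2.3, 0.3, -0.1]
opening: 0.007
```

Emit:
{"name": "carry_out", "arguments": {"linear": [[0,-0.04,0],[0,-0.08,0],[0,-0.12,0],[0,-0.16,0],[0,-0.2,0],[0,-0.24,0],[0,-0.26,0],[0,-0.26,0]], "roll": [0,0,0,0,0,0,0,0]}}

```text
clock: 27.48
tool_pos: [0.5238, -0.1327, 0.1878]
eef_rot: [-0.043, 0.998, -0.029, -0.035]
contact_force: [0.1, -0.5, 0.3]
opening: 0.006
```

```bash
python3 st.py; python3 meas.py 2>/dev/null| tail -17; python3 look.py top c2 120 360 120 320
```

```text
t 27.48 pos [ 0.5238 -0.1327  0.1878] jaw 95.0 z [-0.068 -0.061 -0.996] F [ 0.1 -0.5  0.3] open 0.006 q [ 0.55  0.79 -0.74  1.83  0.74  0.9   1.08]
0.71 [ 0.7237 -0.2488  0.0516] 119 [-0.317 -0.114]
0.74 [ 0.7549 -0.3067  0.0521] 75 [-0.319 -0.294]
0.77 [ 0.7848 -0.3086  0.0525] 74 [-0.319 -0.297]
0.8 [ 0.8038 -0.3084  0.0524] 23 [-0.319 -0.299]
foot [ 0.6347 -0.3495] [198. 309.] 36.902527
housing [ 0.6391 -0.0737] [109. 200.] -1.242066 1170
knobbar [ 0.5905 -0.0633] [13. 30.] -48.575253 0.09420554109050658 52
knob [ 0.604  -0.0768] [ 60. 107.]
tab [ 0.6942 -0.0752] [12. 30.] 89.325485 0.10294321977371994 59
unit [0.7999 0.2737] [299. 362.] -85.77202 12107 [0.643 0.084 0.093] [0.96  0.462 0.112]
0.1 panel x None handle None unit front 0.678
0.15 panel x None handle None unit front 0.673
0.2 panel x None handle None unit front 0.67
0.25 panel x None handle None unit front 0.652
0.3 panel x None handle None unit front 0.662
0.35 panel x None handle None unit front 0.659
0.4 panel x None handle None unit front 0.643
scale 3.0
```

View pics/c2.png

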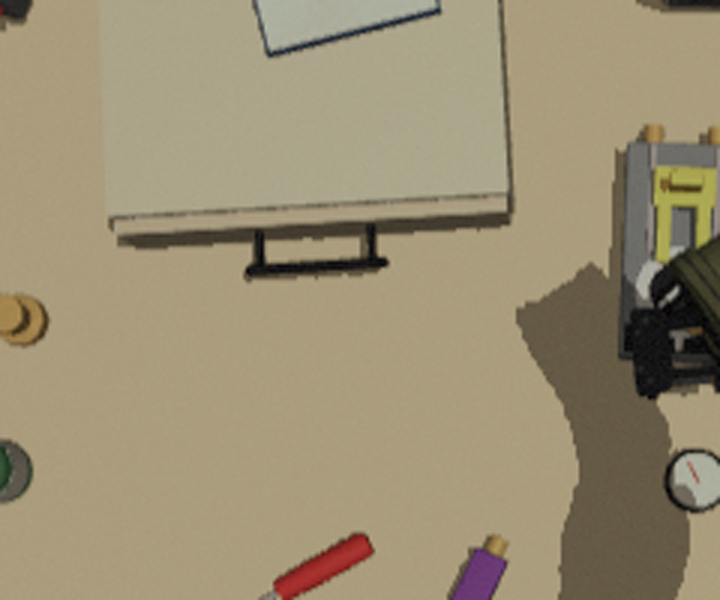

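Emit:
{"name": "carry_out", "arguments": {"linear": [[0.008,-0.035,0],[0.016,-0.07,0],[0.024,-0.105,-0.01],[0.032,-0.14,-0.02],[0.036,-0.164,-0.03],[0.036,-0.164,-0.038],[0.036,-0.164,-0.038],[0.036,-0.164,-0.038]], "roll": [-0.05,-0.1,-0.135,-0.135,-0.135,-0.135,-0.135,-0.135], "gripper": 0.45, "grip_force": 10}}

```text
clock: 28.35
tool_pos: [0.5613, -0.2844, 0.1505]
eef_rot: [0.017, 0.999, -0.023, -0.036]
contact_force: [-0.4, -0.2, 0.1]
opening: 0.444
```

```bash
python3 st.py; python3 look.py scene d1 150 350 150 350; python3 - <<'E'
from h import *
p=snapshot('scene');C,u,v=cloud(p)
im=p['img'][v,u].astype(int)
m=box(C,(.6,-.3),.12,.08,.105)&(im[:,0]>2*im[:,1])&(im[:,0]>60); Q=C[m];c,s,a=rect(Q);print('lever',c,s,np.degrees(a),len(Q),Q.min(0),Q.max(0))
for x0 in np.arange(.52,.68,.02):
    k=Q[abs(Q[:,0]-x0)<.01]; print(round(x0,2),np.round(k.mean(0),4) if len(k) else '',len(k), np.round([k[:,1].min(),k[:,1].max()],4) if len(k) else '')
q=C[(abs(C[:,1]-.25)<.01)&(C[:,2]>.03)&(C[:,0]>.55)&(C[:,0]<.75)]
for x0 in np.arange(.59,.70,.006):
    k=q[abs(q[:,0]-x0)<.003]; print(round(x0,3),np.round(k[:,2].max(),3) if len(k) else '-',end=' ')
E
```

```text
t 28.35 pos [ 0.5613 -0.2844  0.1505] jaw 88.2 z [-0.072 -0.044 -0.996] F [-0.4 -0.2  0.1] open 0.444 q [ 0.72  0.93 -0.69  1.58  0.74  0.98  1.28]
scale 3.0
lever [ 0.60244672 -0.30183087] [27.346630096435547, 137.775390625] 0.3880984 160 [ 0.53348965 -0.31516446  0.08085965] [ 0.6712722  -0.28773036  0.09826206]
0.52  0 
0.54 [ 0.537  -0.2954  0.0936] 6 [-0.3013 -0.2886]
0.56  0 
0.58  0 
0.6 [ 0.6061 -0.3014  0.0934] 10 [-0.3062 -0.2927]
0.62 [ 0.6213 -0.2989  0.0946] 31 [-0.3066 -0.2916]
0.64 [ 0.6408 -0.3003  0.0939] 36 [-0.3133 -0.2904]
0.66 [ 0.6591 -0.3017  0.0884] 71 [-0.3152 -0.2877]
0.68 [ 0.6707 -0.3015  0.0884] 6 [-0.3078 -0.2924]
0.59 - 0.596 - 0.602 - 0.608 - 0.614 0.067 0.62 0.069 0.626 0.067 0.632 - 0.638 - 0.644 - 0.65 - 0.656 - 0.662 - 0.668 0.099 0.674 0.102 0.68 0.102 0.686 0.103 0.692 0.103 0.698 0.102
```

View pics/d1.png

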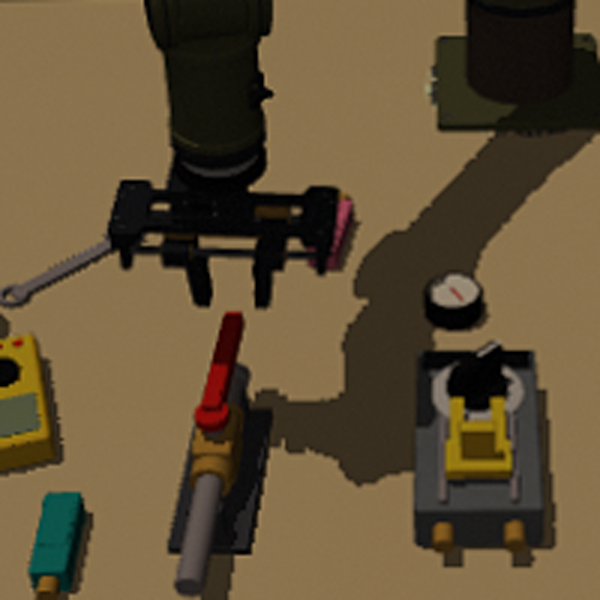

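Emit:
{"name": "carry_out", "arguments": {"linear": [[0,-0.008,0],[0,-0.013,0],[0,-0.013,-0.015],[0,-0.013,-0.03],[0,-0.013,-0.045],[0,-0.013,-0.055],[0,-0.013,-0.062],[0,-0.013,-0.062]], "roll": [-0.015,-0.015,-0.015,-0.015,-0.015,-0.015,-0.015,-0.015]}}

```text
clock: 29.12
tool_pos: [0.5605, -0.2969, 0.087]
eef_rot: [0.024, 0.999, -0.022, -0.037]
contact_force: [-0.2, -0.7, 0.7]
opening: 0.448
```

```bash
python3 st.py; python3 look.py scene d2 150 350 150 350
```

```text
t 29.12 pos [ 0.5605 -0.2969  0.087 ] jaw 87.4 z [-0.075 -0.043 -0.996] F [-0.2 -0.7  0.7] open 0.448 q [ 0.71  1.01 -0.64  1.59  0.81  0.89  1.24]
scale 3.0
```

View pics/d2.png

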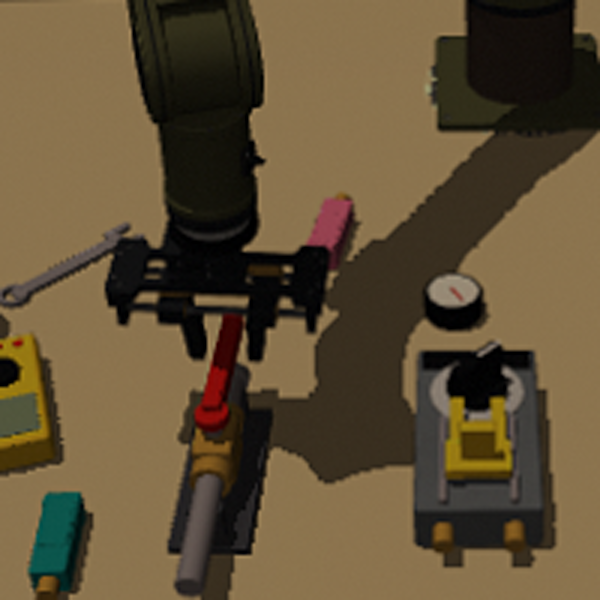

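Emit:
{"name": "carry_out", "arguments": {"linear": [[0,0,0],[0,0,0],[0,0,0],[0,0,0],[0,0,0],[0,0,0]], "roll": [0,0,0,0,0,0], "gripper": 0.05}}

```text
clock: 29.67
tool_pos: [0.5615, -0.2956, 0.0886]
eef_rot: [0.023, 0.999, -0.022, -0.036]
contact_force: [-1.1, 4.0, 0.8]
opening: 0.204
```

```bash
python3 st.py; cat > arc.py <<'E'
from h import *
import sys
P=np.array([.6565,-.3015]); t=status.get_state()['tool_pos'][:2]; d=t-P; print(np.linalg.norm(d),np.degrees(np.arctan2(d[1],d[0])))
step,n=float(sys.argv[1]),int(sys.argv[2]); L=[];R=[]
for k in range(1,n+1):
    a=-np.radians(min(step*k,float(sys.argv[3]))); c,s=np.cos(a),np.sin(a); q=np.array([c*d[0]-s*d[1],s*d[0]+c*d[1]])-d
    L.append([round(q[0],4),round(q[1],4),0]);R.append(round(a,3))
print(L,R)
E
python3 arc.py 5.5 8 100
```

```text
t 29.67 pos [ 0.5615 -0.2956  0.0886] jaw 87.4 z [-0.073 -0.041 -0.996] F [-1.1  4.   0.8] open 0.204 q [ 0.71  1.01 -0.65  1.59  0.81  0.89  1.24]
0.09518946562277147 176.46343201488637
[[np.float64(0.001), np.float64(0.0091), 0], [np.float64(0.0029), np.float64(0.018), 0], [np.float64(0.0056), np.float64(0.0267), 0], [np.float64(0.0091), np.float64(0.0352), 0], [np.float64(0.0134), np.float64(0.0432), 0], [np.float64(0.0185), np.float64(0.0508), 0], [np.float64(0.0243), np.float64(0.0579), 0], [np.float64(0.0307), np.float64(0.0644), 0]] [np.float64(-0.096), np.float64(-0.192), np.float64(-0.288), np.float64(-0.384), np.float64(-0.48), np.float64(-0.576), np.float64(-0.672), np.float64(-0.768)]
```

Emit:
{"name": "carry_out", "arguments": {"linear": [[0.001,0.009,0],[0.003,0.018,0],[0.0055,0.0265,0],[0.009,0.035,0],[0.0135,0.043,0],[0.0185,0.051,0],[0.0245,0.058,0],[0.031,0.0645,0]], "roll": [-0.096,-0.192,-0.288,-0.384,-0.48,-0.576,-0.672,-0.768]}}

```text
clock: 30.33
tool_pos: [0.5911, -0.2324, 0.0885]
eef_rot: [0.398, 0.916, -0.008, -0.043]
contact_force: [-3.1, 0.3, 1.4]
opening: 0.205
```

```bash
python3 st.py; python3 arc.py 5.5 8 100
```

```text
t 30.33 pos [ 0.5911 -0.2324  0.0885] jaw 43.1 z [-0.085  0.019 -0.996] F [-3.1  0.3  1.4] open 0.205 q [ 0.56  0.99 -0.5   1.55  0.57  0.84  0.57]
0.09518944433952335 133.41244108541878
[[np.float64(0.0069), np.float64(0.006), 0], [np.float64(0.0144), np.float64(0.0112), 0], [np.float64(0.0223), np.float64(0.0157), 0], [np.float64(0.0307), np.float64(0.0195), 0], [np.float64(0.0393), np.float64(0.0224), 0], [np.float64(0.0482), np.float64(0.0245), 0], [np.float64(0.0573), np.float64(0.0257), 0], [np.float64(0.0664), np.float64(0.026), 0]] [np.float64(-0.096), np.float64(-0.192), np.float64(-0.288), np.float64(-0.384), np.float64(-0.48), np.float64(-0.576), np.float64(-0.672), np.float64(-0.768)]
```

Emit:
{"name": "carry_out", "arguments": {"linear": [[0.007,0.006,0],[0.0145,0.011,0],[0.0225,0.0155,0],[0.0305,0.0195,0],[0.039,0.0225,0],[0.048,0.0245,0],[0.0575,0.0255,0],[0.0665,0.026,0]], "roll": [-0.096,-0.192,-0.288,-0.384,-0.48,-0.576,-0.672,-0.768]}}

```text
clock: 31.0
tool_pos: [0.657, -0.2069, 0.0886]
eef_rot: [0.714, 0.699, 0.007, -0.043]
contact_force: [-2.6, 0.5, 1.0]
opening: 0.206
```

```bash
python3 st.py; python3 arc.py 1 5 100
```

```text
t 31.0 pos [ 0.657  -0.2069  0.0886] jaw -1.1 z [-0.05   0.071 -0.996] F [-2.6  0.5  1. ] open 0.206 q [ 0.43  1.02 -0.35  1.38  0.32  0.86 -0.01]
0.09456450745552987 89.68685472495015
[[np.float64(0.0017), np.float64(-0.0), 0], [np.float64(0.0033), np.float64(-0.0001), 0], [np.float64(0.0049), np.float64(-0.0002), 0], [np.float64(0.0066), np.float64(-0.0003), 0], [np.float64(0.0082), np.float64(-0.0004), 0]] [np.float64(-0.017), np.float64(-0.035), np.float64(-0.052), np.float64(-0.07), np.float64(-0.087)]
```

Emit:
{"name": "carry_out", "arguments": {"linear": [[0.0015,0,0],[0.003,0,0],[0.0045,0,0],[0.006,0,0],[0.0065,0,0]], "roll": [-0.015,-0.03,-0.045,-0.05,-0.05]}}

```text
clock: 31.42
tool_pos: [0.6608, -0.2072, 0.0884]
eef_rot: [0.731, 0.681, 0.006, -0.045]
contact_force: [-8.5, 2.3, 4.0]
opening: 0.208
```

```bash
python3 st.py
```

```text
t 31.42 pos [ 0.6608 -0.2072  0.0884] jaw -3.9 z [-0.052  0.074 -0.996] F [-8.5  2.3  4. ] open 0.208 q [ 0.42  1.03 -0.34  1.37  0.3   0.87 -0.04]
```

Emit:
{"name": "carry_out", "arguments": {"linear": [[0.004,0,0],[0.005,0,0],[0.005,0,0],[0.005,0,0]], "roll": [0,0,0,0]}}

```text
clock: 31.75
tool_pos: [0.6609, -0.2072, 0.0882]
eef_rot: [0.73, 0.681, 0.002, -0.049]
contact_force: [-11.7, 2.3, 7.9]
opening: 0.208
```

```bash
python3 st.py; python3 arc.py 1 1 2
```

```text
t 31.75 pos [ 0.6609 -0.2072  0.0882] jaw -3.8 z [-0.063  0.074 -0.995] F [-11.7   2.3   7.9] open 0.208 q [ 0.42  1.03 -0.34  1.35  0.3   0.89 -0.04]
0.09442881646754381 87.31825614045216
[[np.float64(0.0016), np.float64(-0.0001), 0]] [np.float64(-0.017)]
```

Emit:
{"name": "carry_out", "arguments": {"linear": [[0,0,0],[0,0,0],[0,0,0],[0,0,0],[0,0,0.02],[0,0,0.05],[0,0,0.075],[0,0.0,0.08]], "roll": [0,0,0,0,0,0,0,0], "gripper": 0.42}}

```text
clock: 32.42
tool_pos: [0.6642, -0.2077, 0.1731]
eef_rot: [0.73, 0.681, 0.005, -0.045]
contact_force: [1.6, 0.2, 1.1]
opening: 0.422
```

Emit:
{"name": "carry_out", "arguments": {"linear": [[-0.01,0.02,0],[-0.02,0.04,0],[-0.03,0.06,0],[-0.04,0.085,0],[-0.05,0.11,0],[-0.06,0.13,0],[-0.062,0.134,0],[-0.062,0.134,0]], "roll": [0.12,0.24,0.36,0.48,0.6,0.72,0.841,0.841], "gripper": 0.35}}

```text
clock: 33.08
tool_pos: [0.6017, -0.0706, 0.1728]
eef_rot: [0.385, 0.922, -0.013, -0.044]
contact_force: [0.1, 0.3, 0.9]
opening: 0.35
```

```bash
python3 st.py; python3 look.py scene e1 190 370 200 360;python3 look.py top e2 300 500 120 300; python3 - <<'E'
from h import *
p=snapshot('top');C,u,v=cloud(p);im=p['img'][v,u].astype(int)
m=box(C,(.655,-.25),.14,.083,.105)&(im[:,0]>2*im[:,1])&(im[:,0]>60); Q=C[m];c,s,a=rect(Q);print('lever',c,s,np.degrees(a),len(Q),Q.min(0),Q.max(0))
p=snapshot('scene');C,u,v=cloud(p)
m=box(C,(.599,-.073),.05,.088,.098); Q=C[m];c,s,a=rect(Q);print('knob',c,s,np.degrees(a),len(Q))
E
```

```text
t 33.08 pos [ 0.6017 -0.0706  0.1728] jaw 44.8 z [-0.091  0.01  -0.996] F [0.1 0.3 0.9] open 0.35 q [ 0.33  0.85 -0.54  1.6   0.49  0.92  0.39]
scale 3.75
scale 3.3333333333333335
lever [ 0.65236682 -0.25698315] [25.768953323364258, 117.8555908203125] -89.064445 283 [ 0.64011307 -0.31582561  0.08315675] [ 0.66603614 -0.19785333  0.10468749]
knob [ 0.60260846 -0.07263235] [15.744132995605469, 54.373046875] -45.53348 77
```

View pics/e1.png

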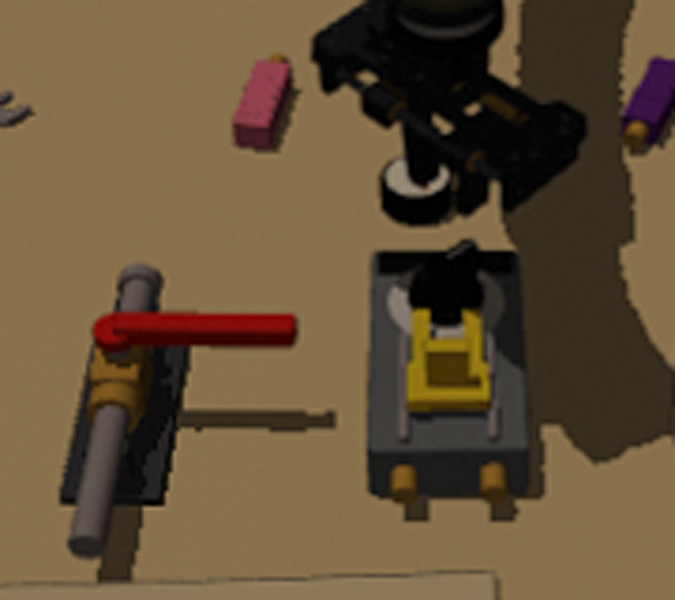

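View pics/e2.png

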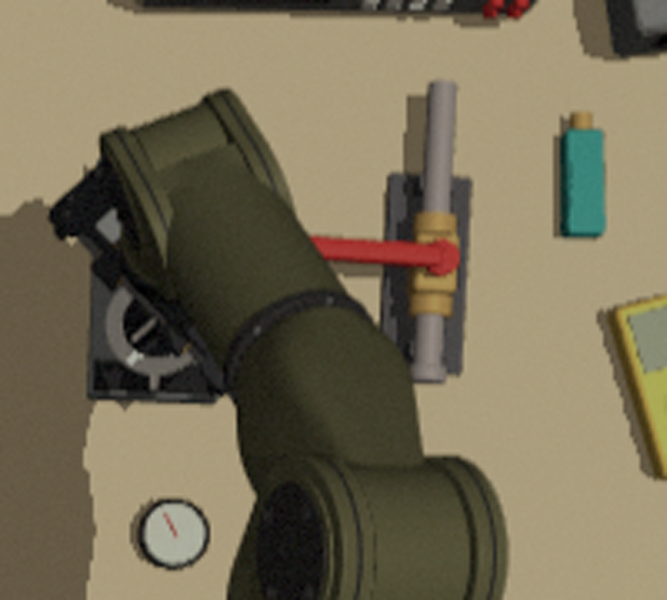

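Emit:
{"name": "carry_out", "arguments": {"linear": [[-0.002,-0.002,0],[-0.002,-0.002,-0.02],[-0.002,-0.002,-0.04],[-0.002,-0.002,-0.055],[-0.002,-0.002,-0.066],[-0.002,-0.002,-0.074],[-0.002,-0.002,-0.08],[-0.002,-0.002,-0.081]], "roll": [0,0,0,0,0,0,0,0]}}

```text
clock: 33.95
tool_pos: [0.6003, -0.0778, 0.0908]
eef_rot: [0.391, 0.919, -0.015, -0.043]
contact_force: [-1.1, -0.2, 0.5]
opening: 0.351
```

```bash
python3 st.py; python3 look.py scene e3 250 370 210 320
```

```text
t 33.95 pos [ 0.6003 -0.0778  0.0908] jaw 44.0 z [-0.091  0.007 -0.996] F [-1.1 -0.2  0.5] open 0.351 q [ 0.31  0.96 -0.48  1.65  0.56  0.78  0.33]
scale 5.454545454545454
```

View pics/e3.png

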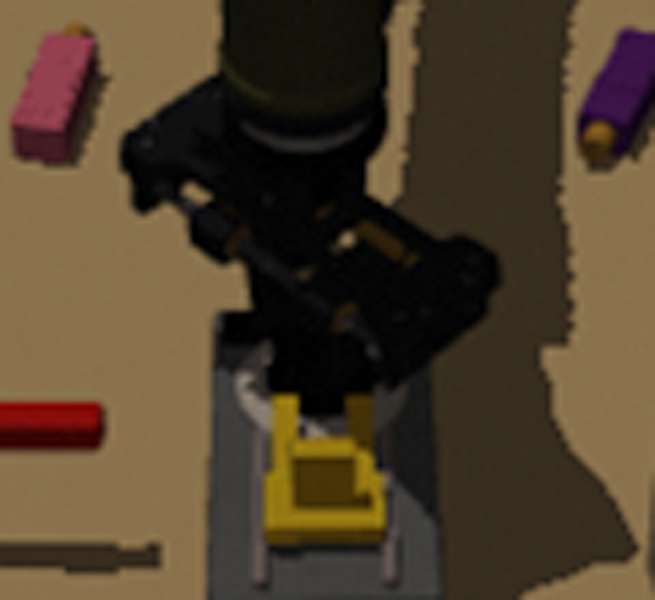

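Emit:
{"name": "carry_out", "arguments": {"linear": [[0,0.005,0],[0,0.005,0],[0,0.005,0],[0,0.005,0],[0,0.005,0],[0,0.005,0]], "roll": [0,0,0,0,0,0]}}

```text
clock: 34.5
tool_pos: [0.6007, -0.0728, 0.0916]
eef_rot: [0.391, 0.919, -0.014, -0.043]
contact_force: [-0.6, -0.6, -0.3]
opening: 0.352
```

Emit:
{"name": "carry_out", "arguments": {"linear": [[0,0,0],[0,0,0],[0,0,0],[0,0,0],[0,0,0],[0,0,0]], "roll": [0,0,0,0,0,0], "gripper": 0.05, "grip_force": 15}}

```text
clock: 35.0
tool_pos: [0.6019, -0.0717, 0.0917]
eef_rot: [0.391, 0.919, -0.013, -0.042]
contact_force: [4.5, 4.2, -3.7]
opening: 0.164
```

```bash
python3 st.py
```

```text
t 35.0 pos [ 0.6019 -0.0717  0.0917] jaw 44.0 z [-0.087  0.009 -0.996] F [ 4.5  4.2 -3.7] open 0.164 q [ 0.3   0.96 -0.48  1.65  0.56  0.77  0.32]
```

Emit:
{"name": "carry_out", "arguments": {"linear": [[0,0,0],[0,0,0],[0,0,0],[0,0,0],[0,0,0],[0,0,0],[0,0,0],[0,0,0]], "roll": [0.1,0.2,0.3,0.4,0.5,0.6,0.7,0.782]}}

```text
clock: 35.67
tool_pos: [0.6018, -0.071, 0.0917]
eef_rot: [0.008, 0.999, -0.028, -0.034]
contact_force: [1.2, 2.9, -2.1]
opening: 0.16
```

```bash
python3 st.py
```

```text
t 35.67 pos [ 0.6018 -0.071   0.0917] jaw 89.1 z [-0.068 -0.055 -0.996] F [ 1.2  2.9 -2.1] open 0.16 q [ 0.35  0.98 -0.63  1.67  0.79  0.85  0.89]
```

Emit:
{"name": "carry_out", "arguments": {"linear": [[0,0,0],[0,0,0],[0,0,0],[0,0,0],[0,0,0.02],[0,0,0.05],[0,0,0.075],[0,0.0,0.09]], "roll": [0,0,0,0,0,0,0,0], "gripper": 0.35}}

```text
clock: 36.33
tool_pos: [0.6025, -0.0711, 0.1843]
eef_rot: [0.009, 0.999, -0.028, -0.033]
contact_force: [0.5, 0.6, -0.0]
opening: 0.352
```

Emit:
{"name": "carry_out", "arguments": {"linear": [[0.0,0.04,0],[0.0,0.08,0],[0.0,0.12,0],[0.0,0.16,0],[0,0.2,0],[0,0.24,0.01],[0,0.28,0.02],[0,0.28,0.02]], "roll": [0,0,0,0,0,0,0,0]}}

```text
clock: 37.0
tool_pos: [0.6004, 0.2213, 0.2071]
eef_rot: [0.004, 0.999, -0.022, -0.032]
contact_force: [-0.1, 2.2, 0.3]
opening: 0.351
```

```bash
python3 st.py; python3 look.py top f1 300 420 140 260; python3 - <<'E'
from h import *
P=[snapshot('top') for _ in range(3)]; p=P[0]; p['range_z']=np.median([q['range_z'] for q in P],0); C,u,v=cloud(p)
def R(n,m):
    Q=C[m];c,s,a=rect(Q);print(n,np.round(c,4),np.round(s,0),round(np.degrees(a),2),len(Q))
R('bar',box(C,(.6,-.073),.035,.086,.098)); R('tab',box(C,(.694,-.075),.05,.09,.11)); R('housing',box(C,(.63,-.075),.13,.046,.056))
R('lever',box(C,(.655,-.25),.14,.085,.105))
s=snapshot('scene');C,u,v=cloud(s);R('bar scene',box(C,(.602,-.073),.04,.086,.098));R('tab scene',box(C,(.694,-.075),.05,.095,.11))
E
```

```text
t 37.0 pos [0.6004 0.2213 0.2071] jaw 89.6 z [-0.063 -0.044 -0.997] F [-0.1  2.2  0.3] open 0.351 q [-0.08  0.88 -0.72  1.48  0.6   1.1   0.63]
scale 5.0
bar [ 0.5981 -0.0718] [13. 54.] 0.7 97
tab [ 0.6939 -0.0752] [13. 30.] 84.49 60
housing [ 0.6391 -0.0739] [110. 200.] -1.2 1694
lever [ 0.6542 -0.2463] [ 28. 138.] -89.95 368
bar scene [ 0.6054 -0.0744] [11. 57.] -1.93 75
tab scene [ 0.7002 -0.0747] [13. 25.] 85.12 48
```

View pics/f1.png

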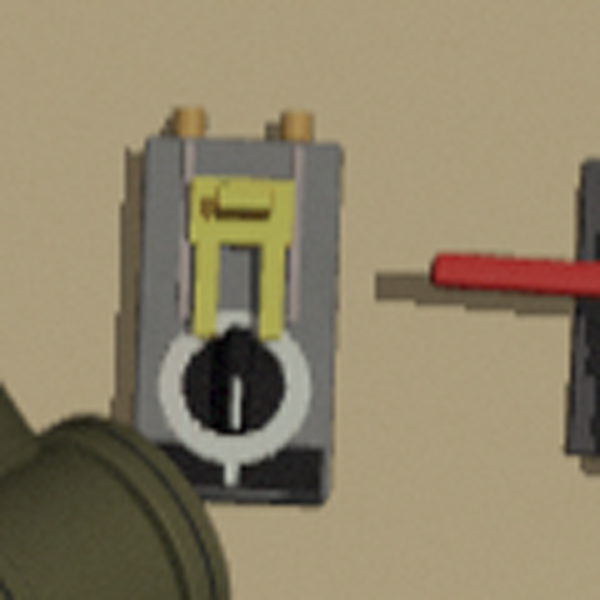

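```bash
python3 - <<'E'
from h import *
p=snapshot('top'); g=cv2.cvtColor(p['img'],cv2.COLOR_RGB2GRAY).astype(float)
pts=[];w=[]
for r in range(216,227):
    row=g[r,340:355]; b=np.clip(row-60,0,None)
    if b.sum()>50:
        c=(b*np.arange(340,355)).sum()/b.sum(); X=at_z(p,c,r,.0945); pts.append(X[:2]); print(r,round(c,2),np.round(X[:2],4),row.max())
pts=np.array(pts); f=np.polyfit(pts[:,0],pts[:,1],1); print('pointer angle',np.degrees(np.arctan(f[0])))
for r in range(230,238):
    row=g[r,338:356]; b=np.clip(row-100,0,None); c=(b*np.arange(338,356)).sum()/max(b.sum(),1); print('mark',r,round(c,2),np.round(at_z(p,c,r,.051)[:2],4),row.max())
E
```

```text
216 346.84 [ 0.5949 -0.0725] 153.0
217 346.93 [ 0.5922 -0.0728] 171.0
218 346.94 [ 0.5895 -0.0729] 172.0
219 346.83 [ 0.5868 -0.0726] 171.0
220 346.74 [ 0.5841 -0.0724] 171.0
221 346.69 [ 0.5814 -0.0723] 171.0
222 346.7 [ 0.5787 -0.0723] 172.0
223 347.86 [ 0.576  -0.0755] 170.0
224 349.77 [ 0.5734 -0.0806] 170.0
225 350.84 [ 0.5708 -0.0835] 174.0
226 348.21 [ 0.568  -0.0765] 173.0
pointer angle 17.303916654030527
mark 230 346.48 [ 0.5624 -0.0736] 175.0
mark 231 346.42 [ 0.5597 -0.0734] 172.0
mark 232 346.12 [ 0.5569 -0.0727] 173.0
mark 233 345.8 [ 0.5541 -0.0718] 174.0
mark 234 345.66 [ 0.5514 -0.0715] 173.0
mark 235 345.5 [ 0.5486 -0.0711] 173.0
mark 236 345.48 [ 0.5458 -0.0711] 142.0
mark 237 0.0 [0.5266 0.8778] 79.0
```

Emit:
{"name": "carry_out", "arguments": {"linear": [[0.012,-0.038,0],[0.024,-0.076,0],[0.036,-0.114,0],[0.048,-0.152,-0.01],[0.06,-0.19,-0.02],[0.072,-0.228,-0.03],[0.084,-0.264,-0.04],[0.095,-0.296,-0.047]], "roll": [-0.012,-0.012,-0.012,-0.012,-0.012,-0.012,-0.012,-0.012], "gripper": 0.52}}

```text
clock: 37.97
tool_pos: [0.6972, -0.0959, 0.1552]
eef_rot: [0.019, 0.999, -0.03, -0.034]
contact_force: [0.1, -0.0, -0.6]
opening: 0.52
```

```bash
python3 st.py
```

```text
t 37.97 pos [ 0.6972 -0.0959  0.1552] jaw 87.9 z [-0.07  -0.059 -0.996] F [ 0.1 -0.  -0.6] open 0.52 q [ 0.34  1.01 -0.68  1.3   0.69  1.14  1.1 ]
```

Emit:
{"name": "carry_out", "arguments": {"linear": [[-0.001,0.012,0],[-0.001,0.021,0],[-0.001,0.021,0],[-0.001,0.021,-0.015],[-0.001,0.021,-0.03],[-0.001,0.021,-0.045],[-0.001,0.021,-0.058],[-0.001,0.021,-0.063]], "roll": [0.015,0.015,0.015,0.015,0.015,0.015,0.015,0.015]}}

```text
clock: 38.63
tool_pos: [0.6944, -0.0749, 0.0889]
eef_rot: [0.011, 0.999, -0.031, -0.036]
contact_force: [-5.3, -1.8, 19.7]
opening: 0.522
```

```bash
python3 st.py; python3 look.py scene f2 250 370 210 320
```

```text
t 38.63 pos [ 0.6944 -0.0749  0.0889] jaw 88.8 z [-0.073 -0.06  -0.995] F [-5.3 -1.8 19.7] open 0.522 q [ 0.31  1.09 -0.65  1.34  0.74  1.04  1.04]
scale 5.454545454545454
```

View pics/f2.png

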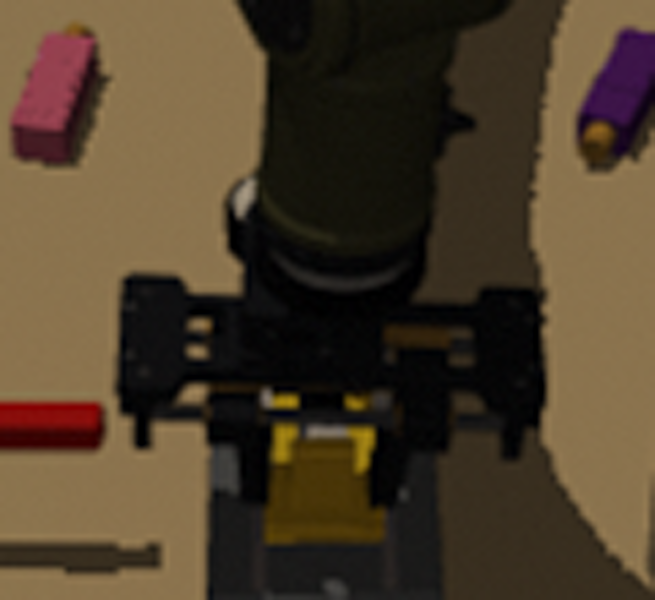

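Emit:
{"name": "carry_out", "arguments": {"linear": [[0,0,0.005],[0,0,0.005],[0,0,0.005],[0,0,0.005]], "roll": [0,0,0,0]}}

```text
clock: 39.02
tool_pos: [0.6948, -0.0749, 0.0951]
eef_rot: [0.011, 0.999, -0.031, -0.036]
contact_force: [-0.6, 0.2, 1.1]
opening: 0.514
```

Emit:
{"name": "carry_out", "arguments": {"linear": [[0,0,0],[0,0,0],[0,0,0],[0,0,0],[0,0,0],[0,0,0]], "roll": [0,0,0,0,0,0], "gripper": 0.1, "grip_force": 15}}

```text
clock: 39.52
tool_pos: [0.6949, -0.0732, 0.0952]
eef_rot: [0.011, 0.999, -0.029, -0.036]
contact_force: [1.1, 4.6, -1.7]
opening: 0.346
```

```bash
python3 st.py
```

```text
t 39.52 pos [ 0.6949 -0.0732  0.0952] jaw 88.9 z [-0.072 -0.058 -0.996] F [ 1.1  4.6 -1.7] open 0.346 q [ 0.31  1.08 -0.65  1.34  0.73  1.05  1.04]
```

Emit:
{"name": "carry_out", "arguments": {"linear": [[-0.005,0,0],[-0.011,0,0],[-0.017,0,0],[-0.023,0.0005,0],[-0.029,0.0005,0],[-0.034,0.0005,0],[-0.038,0.001,0],[-0.04,0.001,0]], "roll": [0,0,0,0,0,0,0,0]}}

```text
clock: 40.18
tool_pos: [0.6548, -0.0722, 0.0953]
eef_rot: [0.011, 0.999, -0.029, -0.035]
contact_force: [5.9, 4.2, -6.0]
opening: 0.346
```

```bash
python3 st.py
```

```text
t 40.18 pos [ 0.6548 -0.0722  0.0953] jaw 88.9 z [-0.071 -0.058 -0.996] F [ 5.9  4.2 -6. ] open 0.346 q [ 0.33  1.03 -0.65  1.49  0.75  0.97  0.97]
```

Position reached; a slight extra push will show whether it is against its end.

Emit:
{"name": "carry_out", "arguments": {"linear": [[-0.002,0,0],[-0.004,0,0],[-0.005,0,0],[-0.005,0,0]], "roll": [0,0,0,0]}}

```text
clock: 40.52
tool_pos: [0.6545, -0.0723, 0.0954]
eef_rot: [0.011, 0.999, -0.028, -0.03]
contact_force: [13.6, 3.6, -10.2]
opening: 0.345
```

```bash
python3 st.py
```

```text
t 40.52 pos [ 0.6545 -0.0723  0.0954] jaw 88.8 z [-0.06  -0.056 -0.997] F [ 13.6   3.6 -10.2] open 0.345 q [ 0.33  1.03 -0.65  1.5   0.76  0.95  0.97]
```

The lock is at its stop: the force rose and the tool did not move. Now I'll release, lift and retreat to a clear spot.

Emit:
{"name": "carry_out", "arguments": {"linear": [[0,0,0],[0,0,0],[0,0,0],[0,0,0],[0,0,0.02],[0,0,0.05],[0,0,0.08],[0,0.0,0.1]], "roll": [0,0,0,0,0,0,0,0], "gripper": 0.55}}

```text
clock: 41.18
tool_pos: [0.6546, -0.0726, 0.1981]
eef_rot: [0.011, 0.999, -0.029, -0.029]
contact_force: [1.4, -0.7, -0.7]
opening: 0.549
```

Emit:
{"name": "carry_out", "arguments": {"linear": [[0.0,0.04,0],[-0.01,0.08,0],[-0.02,0.12,0],[-0.04,0.16,0],[-0.06,0.2,0.02],[-0.08,0.24,0.04],[-0.1,0.275,0.05],[-0.12,0.31,0.05]], "roll": [0,0,0,0,0,0,0,0]}}

```text
clock: 41.85
tool_pos: [0.5418, 0.2251, 0.2488]
eef_rot: [0.012, 0.999, -0.029, -0.028]
contact_force: [1.5, 0.4, -0.4]
opening: 0.552
```

Emit:
{"name": "carry_out", "arguments": {"linear": [[-0.01,0.04,0],[-0.03,0.075,0],[-0.05,0.11,0],[-0.07,0.14,0],[-0.09,0.17,0],[-0.11,0.2,0],[-0.12,0.22,0],[-0.12,0.22,0]], "roll": [0,0,0,0,0,0,0,0]}}

```text
clock: 42.52
tool_pos: [0.4166, 0.4501, 0.2495]
eef_rot: [0.008, 0.999, -0.027, -0.029]
contact_force: [-0.0, 1.0, 0.1]
opening: 0.55
```

```bash
python3 st.py; python3 look.py top g1 300 460 120 260; python3 - <<'E'
from h import *
P=[snapshot('top') for _ in range(3)]; p=P[0]; save(p,'g2'); p['range_z']=np.median([q['range_z'] for q in P],0); C,u,v=cloud(p)
def R(n,m):
    Q=C[m];c,s,a=rect(Q);print(n,np.round(c,4),np.round(s,0),round(np.degrees(a),2),len(Q))
R('bar',box(C,(.6,-.073),.035,.086,.098)); R('tab',box(C,(.655,-.075),.03,.096,.11)); R('lever',box(C,(.655,-.25),.14,.085,.105))
for y in [.12,.2,.25,.3,.38]:
    q=C[(abs(C[:,1]-y)<.008)&(C[:,2]>.07)&(C[:,0]>.5)&(C[:,0]<.75)&(C[:,2]<.12)]
    q=q[np.argsort(q[:,0])][:10]; print(y,[(round(a,3),round(b,3)) for a,b in q[::2,[0,2]]])
s=snapshot('scene'); save(s,'g3')
E
```

```text
t 42.52 pos [0.4166 0.4501 0.2495] jaw 89.2 z [-0.059 -0.054 -0.997] F [-0.   1.   0.1] open 0.55 q [-0.52  0.8  -0.73  1.52  0.53  1.11  0.19]
scale 4.285714285714286
bar [ 0.598  -0.0717] [13. 54.] 1.06 100
tab [ 0.6534 -0.0745] [11. 27.] 89.57 49
lever [ 0.6542 -0.2462] [ 27. 138.] 89.47 374
0.12 [(np.float64(0.661), np.float64(0.085)), (np.float64(0.662), np.float64(0.08)), (np.float64(0.662), np.float64(0.078)), (np.float64(0.663), np.float64(0.089)), (np.float64(0.663), np.float64(0.089))]
0.2 [(np.float64(0.618), np.float64(0.072)), (np.float64(0.621), np.float64(0.071)), (np.float64(0.656), np.float64(0.076)), (np.float64(0.656), np.float64(0.09)), (np.float64(0.657), np.float64(0.072))]
0.25 [(np.float64(0.615), np.float64(0.071)), (np.float64(0.651), np.float64(0.081)), (np.float64(0.652), np.float64(0.092)), (np.float64(0.653), np.float64(0.074)), (np.float64(0.653), np.float64(0.087))]
0.3 [(np.float64(0.611), np.float64(0.07)), (np.float64(0.614), np.float64(0.071)), (np.float64(0.616), np.float64(0.071)), (np.float64(0.636), np.float64(0.071)), (np.float64(0.648), np.float64(0.081))]
0.38 [(np.float64(0.641), np.float64(0.077)), (np.float64(0.642), np.float64(0.09)), (np.float64(0.642), np.float64(0.087)), (np.float64(0.643), np.float64(0.07)), (np.float64(0.643), np.float64(0.086))]
```

View pics/g1.png

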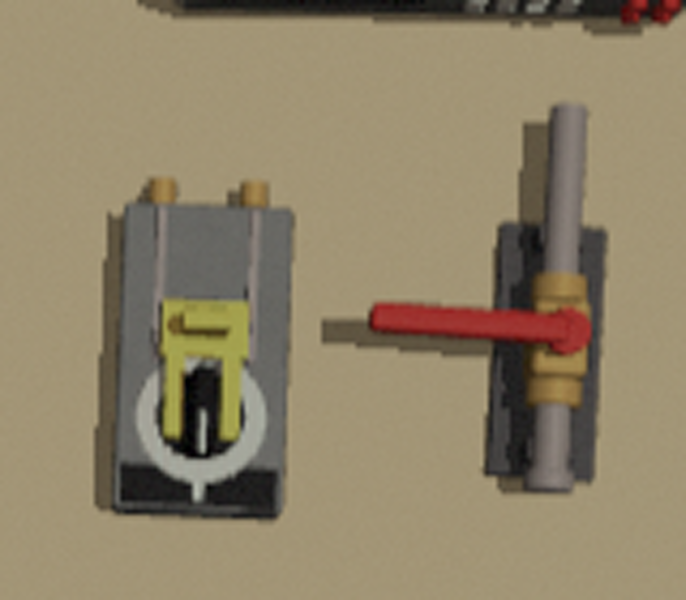

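View pics/g2.png

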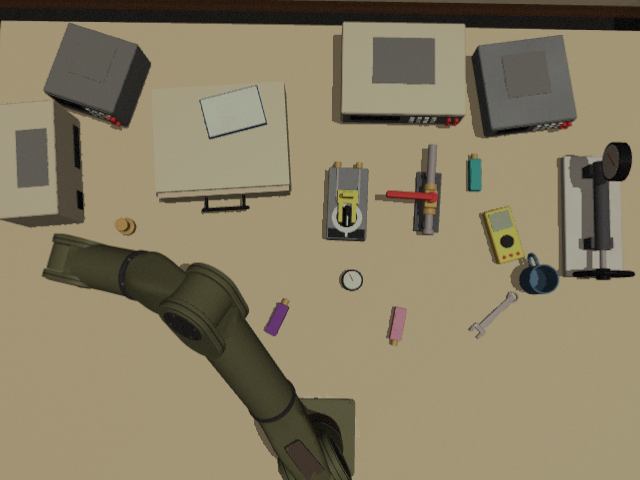

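View pics/g3.png

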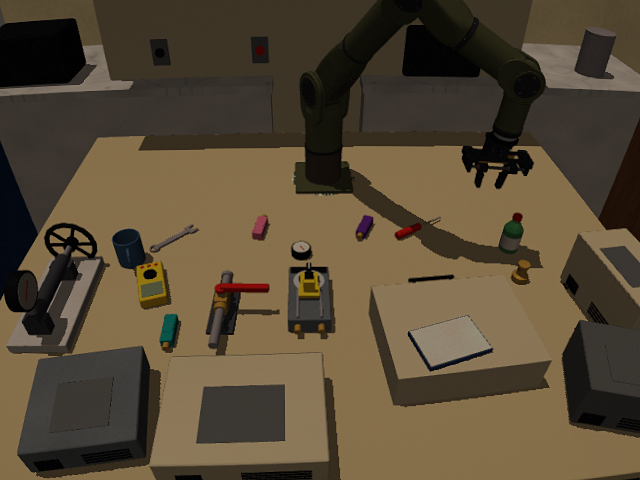

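The final pictures agree with the readings:
- **Valve:** the lever lies across the pipe, tip (388,195) and pivot (432,197).
- **Knob and lock:** the pointer (347,220) aims at the mark, with the lock tines on either side of the bar.
- **Drawer:** its front is shut against the unit, with the handle at (225,208).
- **Other loose things:** gauge, tools, meter, mug, fitting, bottle and look-alikes appear unmoved. The arm hides some in the top view, but the scene view shows them.

Handing in.

```bash
python3 - <<'E'
from h import *
print(finish_job())
E
```

```text
the job is handed in; nothing more can be done
None
```

The bench is closed down and handed in at about 42.5 s of the 210 s. No verdict was reported.

**What I did**
- **Modules:** the bench had three: orange (module2), green (module3) and white (module4); no blue one was visible. All three were laid flat side by side in the drawer.
- **Drawer:** I pushed it fully shut, first part-way to make room for gripping the orange module.
- **Valve, knob and lock:** I did these in the order asked: lever to its stop, pointer to the mark, then the lock slid forward to its end.

**Last checks**
- **Valve:** the lever stopped moving as the force rose, and it lies across the pipe at about 87°. A rectangle fit to the depth image gave 89.5–90°; I relied on the stop and the picture.
- **Knob:** the pointer is within about 1–2° of the mark. The depth fits scatter by about 2°: +1.1° from the last top view and −1.9° from an earlier scene view, against −1.2° for the housing.
- **Lock:** it moved 40 mm and then stopped with a rising force, with its tines on either side of the knob's bar.
- **Drawer:** it reached a hard stop, and the unit then measured 299 mm deep against a nominal 300 mm.
- **Other objects and look-alikes:** they appear unmoved in the final pictures.

**Irregularities**
- **Gripper tilt:** the tool picked up a 4–5° tilt near an awkward arm pose early on and kept it, without visible effect on the result.
- **Contact forces:** there were four brief ones:
  - about 41 N in total on the fingers when the drawer hit its stop;
  - about 20 N when a fingertip touched down on the lock or housing;
  - about 17 N when the last module met the drawer floor or wall;
  - about 17 N when the lock reached its end.

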